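Test a batch of modules in a clamp jig and carton them

ROBOT

A 7-joint arm with a two-finger parallel gripper is mounted at the origin on the work surface. World frame = base frame: x ahead of the robot, y to its left, z up, the work surface at z = 0. Lengths are in m, angles in rad, forces in N, time in s.
With the tool pointing down it reaches from about 0.4 to 0.875 m from the base axis. Payload 19.3 kg.
Tool frame: the origin (TCP) lies at the centre of the arm's flange, where the gripper is bolted on; the fingertips stand 173 mm ahead of it and the grasp point (between the pads) lies 155 mm ahead of it (bot.grip_point_offset is the distance from the TCP to the grasp point, in m); z points along the fingers, x is the direction in which the jaws open and shut, and the axes are right-handed (so a half turn about z gives the same grasp; the last joint's range is limited). The gripper opens to 85 mm and grips with 20 to 120 N. Pads are 22 mm wide; open, the fingers measure 114 mm over their backs; the gripper's body (76 mm by 85 mm) begins 54 mm behind the grasp point. The pads swing forward as they close: fully open they stand 13 mm farther back than shut.
Start: joints at [-1.258, 0.521, -0.036, 1.599, 0.021, 1.021, -0.113], TCP at [0.233, 0.58, 0.405] pointing down, gripper open.
Joint ranges: [-2.91, 2.91], [-0.3, 2.13], [-1.5, 1.42], [0.17, 2.43], [-1.26, 4.41], [0.16, 1.93], [-2.52, 2.52]. Speed limits (rad/s): [1.89, 1.89, 2.39, 2.39, 3.01, 3.01, 3.01].

INTERFACE

Orientations are given as [roll, pitch, yaw] about the fixed x, y, z axes, in that order (R = Rz(yaw) Ry(pitch) Rx(roll)).
In Python, from workcell import bot gives the robot as it stands.
- The arm moves only by the tool step_arm, never from a script. Its argument "plan" is a list that holds one entry, the list of rows, each a list of 4 numbers: the shift along the world's x, y, z in cm, then the turn about the world's z in rad. A call has 1 to 12 rows; each row is the pose to reach, as a shift and turn from the pose measured when the call began; what a row does not reach only later rows make up. A row lasts 1/12 s, in which the tool goes at most 41.7 mm and 7.16 degrees, less where a joint would pass 70% of its speed; a pose out of reach is approached as far as the arm can. A call with a gripper value outside its range is refused whole. "jaw" is the closure, from 0 (fully open) to 1 (shut), set as the call begins (left out, the last holds). The fingers move at their own pace and stop on an object; "force" is the grip in N (left out, the last holds). Time passes only in rows, so rows that repeat a pose let the fingers close. It gives the time, the measured TCP pose, the force and the opening at its end, in the units of the state.
- bot.observe(): the state, without advancing time (a new reading comes with each control period).
- bot.grab_frame(name): name is "scene" or "top"; returns a dict with "pixels" (420x560x3 uint8, blue, green, red), "mtx" (3x3 intrinsics, pixels), "R" (3x3) and "t" (3): a world point X has camera coordinates R X + t. Camera axes: x right, y down, z forward; pixel columns grow to the right and rows downward; lengths in m; the calibration is good to about 2 mm. A picture is of the moment at which its call begins. There is no depth.
- bot.job_done(): hands the job in, once; it reports no verdict.
The state is a dict: "clock": time; "qpos": joint angles; "qd": joint speeds; "joint_efforts": joint torques, N m; "position": TCP position; "tool_rot": TCP orientation; "force": force on the tool from outside, world axes, zero at the start; "moment": the same for the moment, N m; "grip_width": finger opening in m.
Only numpy, scipy, OpenCV 4.12 (cv2) and the standard library are available. Lean on these libraries where they do the work, as an engineer would, in place of code of your own. Each camera call takes 0.05 s, during which the arm holds its last target.

TASK

Test all the small grey modules on the bench as one batch: swing the jig's toggle clamp right open, set each module flat in a nest pocket of its own, swing the clamp fully down onto them and then press the start button all the way in. After that swing the clamp right open again and leave it open, lay the modules flat, side by side, in the open brown carton and shut its lid fully. Leave the larger grey brick and the other things on the bench where they are.

Things in the scene. Friction and masses are not known exactly. Their poses are not given: they have to be found in the camera images.
- jig: test jig, fixed: plate 194 x 230 x 12 mm (jig x -50 to +144, y -115 to +115) with a black nest of three pockets in a row along jig y. Origin on the bench under the middle pocket; x points from nest to clamp, z up. Pockets 52 mm (jig x) x 40 mm (jig y): modules go in with their length along jig x, 3 mm play a side. Ribs 5 mm wide, 5 mm above the floors. Clamp bracket 74 mm high at x = +107 mm
- pocket0 (a point): centre of the floor of a nest pocket, 18 mm above the bench, at jig y = -45 mm; axes as the jig's. Any module may go in any pocket
- pocket1 (a point): centre of the floor of a nest pocket, 18 mm above the bench, at jig y = +0 mm; axes as the jig's. Any module may go in any pocket
- pocket2 (a point): centre of the floor of a nest pocket, 18 mm above the bench, at jig y = +45 mm; axes as the jig's. Any module may go in any pocket
- clamp (a joint): toggle clamp of the jig, one rigid lever: rad, 0 = shut (handle upright, arm level, pressure bar across all pockets 1 mm above seated modules), 1.8 = fully open (handle tipped away from the nest just past level, arm and bar upright). Stays where left; moving it takes 2 to 3 N at the handle. Starts shut or nearly so (0 to 0.25). Right open: above 1.4; fully down: below 0.06
- clamp_hinge (a point): axis of the clamp lever, along jig y, 62 mm above the bench at jig x = +105 mm, y = 0; this frame turns with the lever. The arm, 14 mm wide, reaches 105 mm to the pressure bar (136 mm along jig y, 18 mm wide); when open the bar stands about 105 mm above the axis, its pads facing the nest
- clamp_grip (a point): point on the centre line of the clamp handle's round black sleeve, 100 mm from the hinge axis. The sleeve is 18 mm thick and runs from 51 to 124 mm (free end) from the axis. At clamp angle a this point is at hinge + 100 mm * (sin a along jig x, cos a up)
- start (a joint): grey round start button on the jig plate beside the nest: travel in m, 0 = out, 0.006 = fully down (about 5 N, springs back); counts as pressed beyond 0.004
- start_top (a point): centre of the top of the start button (28 mm across, in a black housing 44 mm across), 34 mm above the bench at jig x = -10 mm, y = -94 mm
- carton: open brown shipping carton, fixed: 170 x 170 x 50 mm outside, walls and floor 4 mm; origin at the centre of its underside, z up. The lid is hinged on its +x rim
- lid (a joint): carton lid: angle in rad, 0 = shut, 1.57 = upright, 1.9 = furthest open; starts open at 1.45 to 1.75 and stays where it is left (stiff hinge, about 0.5 N at the edge); it can be pushed over from behind with a finger and pressed down
- lid_hinge (a point): hinge line of the lid, in the middle of the carton's +x rim, 50.5 mm above the bench; the axis runs along carton y. Its frame turns with the lid
- lid_edge (a point): middle of the lid's free front edge, on its outer face, 172 mm from the hinge line; the panel is 174 mm wide and 4 mm thick. A tuck flap 150 mm wide hangs 18 mm from this edge on the inner side
- module0: module to test: grey plastic block, black terminal strips at both ends, blank paper label on top; 46 (its x) x 34 (its y) x 24 mm high, about 60 g, lying flat on the bench; origin at the centre of its underside, z up. Both ends are alike: either way round is right. Two or three modules are present; an absent one reads None
- module1: module to test: grey plastic block, black terminal strips at both ends, blank paper label on top; 46 (its x) x 34 (its y) x 24 mm high, about 60 g, lying flat on the bench; origin at the centre of its underside, z up. Both ends are alike: either way round is right. Two or three modules are present; an absent one reads None
- module2: module to test: grey plastic block, black terminal strips at both ends, blank paper label on top; 46 (its x) x 34 (its y) x 24 mm high, about 60 g, lying flat on the bench; origin at the centre of its underside, z up. Both ends are alike: either way round is right. Two or three modules are present; an absent one reads None
- brick: bystander: larger grey plastic power brick among the modules, 75 x 45 x 30 mm, no terminal strips; leave it
- tape: bystander: roll of tape lying flat, 90 mm across, 25 mm high
- screwdriver: bystander: screwdriver lying on the bench
- tub: bystander: small white tub, 70 mm across, 50 mm high
- marker: bystander: black marker pen lying down, 14 mm thick
- glue: bystander: small white bottle, 40 mm across, 90 mm high
- calipers: bystander: calipers lying flat, about 200 mm long

How it is judged:
By the outcome, as a careful person would: the job done as asked, in the order asked, and still so for the second after the job is handed in, with the robot touching nothing.
Of module0, module1, module2 only 2 to 3 are there at a start; the rules pass over those that are not, and their reading is None.
At some moment in a run one of module0, module1, module2 may be knocked a few centimetres aside while the robot is not near it.
Once in a run the grip may slacken for a moment while it holds something.
It also fails if it takes over 210 s, if anything falls off the work surface, if the arm or the gripper's body presses on something with over 40 N, if the wrist force passes 120 N, or if a joint passes its speed limit or range.

## Working session

There is one attempt and no reset: what is moved stays moved. The work goes in short steps, Python scripts to look and compute and a tool call to move; the robot and the scene stay as the last step left them, time stands still between calls to the robot, and variables do not carry over. Pictures are saved under pics/ and viewed, and the job is handed in when it is done.

Besides the shell and the picture viewer there is one more tool, called after ">>>" in YAML: its name, and indented under it one key for each argument. step_arm: Moves the arm, as the interface text tells. Its arguments: {"type":"object","properties":{"plan":{"type":"array"},"jaw":{"type":"number"},"force":{"type":"number"}},"required":["plan"]}

```bash
ls; mkdir -p pics; python3 - <<'E'
from workcell import bot
import cv2
print(bot.observe())
for n in("scene","top"):
    f=bot.grab_frame(n); cv2.imwrite(f"pics/{n}0.png",f["pixels"]); print(n,f["mtx"],f["R"],f["t"])
E
```

```text
pics
{'clock': 0.0, 'qpos': array([-1.2582051 ,  0.52201446, -0.03631384,  1.59998945,  0.02118497,
        1.021081  , -0.11279963]), 'qd': array([-0.00012633, -0.00073776, -0.00087658,  0.00137008,  0.00010211,
        0.00045381, -0.00124258]), 'joint_efforts': array([-1.48407522e-03, -9.27104545e+01,  1.97970517e+00, -3.69918001e+01,
        1.79836352e-02,  8.22145696e-03, -6.32537376e-05]), 'position': array([0.23341985, 0.5796326 , 0.40413213]), 'tool_rot': array([3.14152062e+00, 1.10549579e-03, 1.18797551e+00]), 'force': array([-0.01670882,  0.32822647,  0.14479966]), 'moment': array([0.01061284, 0.01630951, 0.02846314]), 'grip_width': 0.08516243468233609}
scene [[397.3061846    0.         279.47167183]
 [  0.         397.3061846  209.23943456]
 [  0.           0.           1.        ]] [[-0.78708652  0.6165355   0.01946225]
 [ 0.32570653  0.44218659 -0.83569509]
 [-0.52384164 -0.65142536 -0.54884875]] [ 0.41251538 -0.06058094  1.45005549]
top [[417.72343395   0.         271.22454532]
 [  0.         417.72343395 205.9468662 ]
 [  0.           0.           1.        ]] [[ 0.02120106 -0.99966437 -0.01488838]
 [-0.98636183 -0.01848312 -0.16355037]
 [ 0.16322029  0.01815277 -0.98642263]] [0.0172396  0.55618579 1.11803032]
```

View pics/scene0.png

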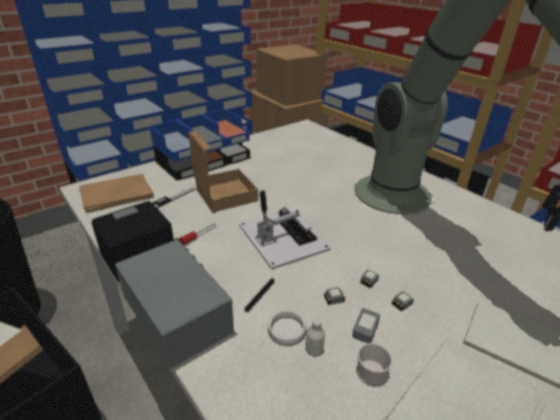

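View pics/top0.png

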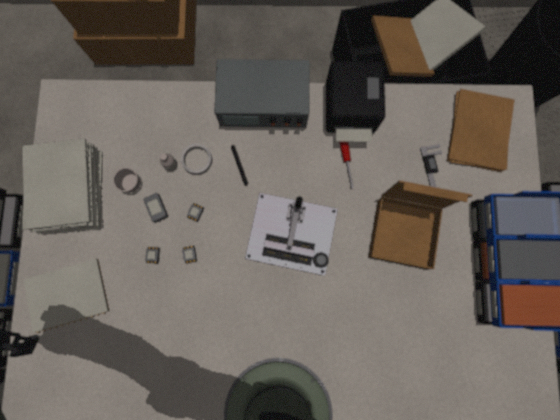

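The top view shows the jig around (292,234) with the clamp shut and the carton at (407,232) with its lid open. The modules are at about (195,212), (152,255) and (189,254), and the brick is at (155,207).

```bash
cat > h.py <<'E'
import numpy as np, cv2
from workcell import bot
def ray(f,uv):
    K,R,t=f["mtx"],f["R"],f["t"]
    d=R.T@np.linalg.inv(K)@np.array([uv[0],uv[1],1.]); return -R.T@t,d
def onz(f,uv,z):
    c,d=ray(f,uv); return c+d*(z-c[2])/d[2]
def proj(f,X):
    p=f["mtx"]@(f["R"]@np.asarray(X,float)+f["t"]); return p[:2]/p[2]
def crop(f,u0,v0,u1,v1,k,name):
    im=cv2.resize(f["pixels"][v0:v1,u0:u1],None,fx=k,fy=k,interpolation=cv2.INTER_CUBIC); cv2.imwrite(name,im)
E
python3 - <<'E'
from h import *
t=bot.grab_frame("top"); s=bot.grab_frame("scene")
crop(t,120,180,220,280,6,"pics/tm.png"); crop(t,240,185,345,280,7,"pics/tj.png"); crop(t,360,170,480,275,6,"pics/tc.png")
crop(s,230,180,335,270,7,"pics/sj.png")
E
```

```text
(no output)
```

View pics/tm.png

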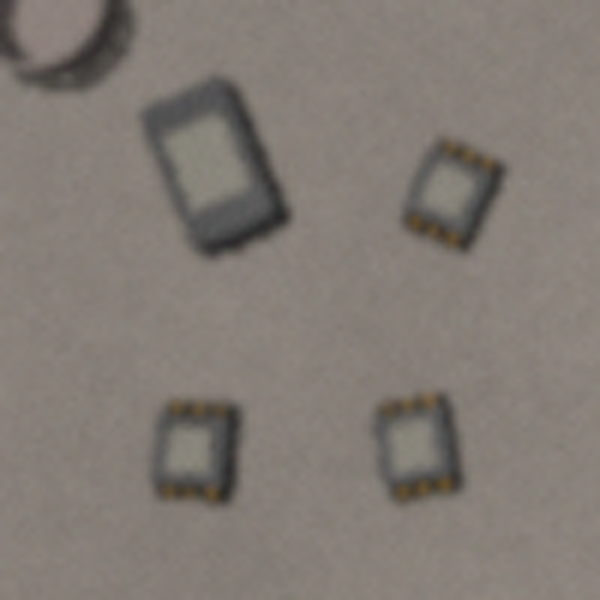

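View pics/tj.png

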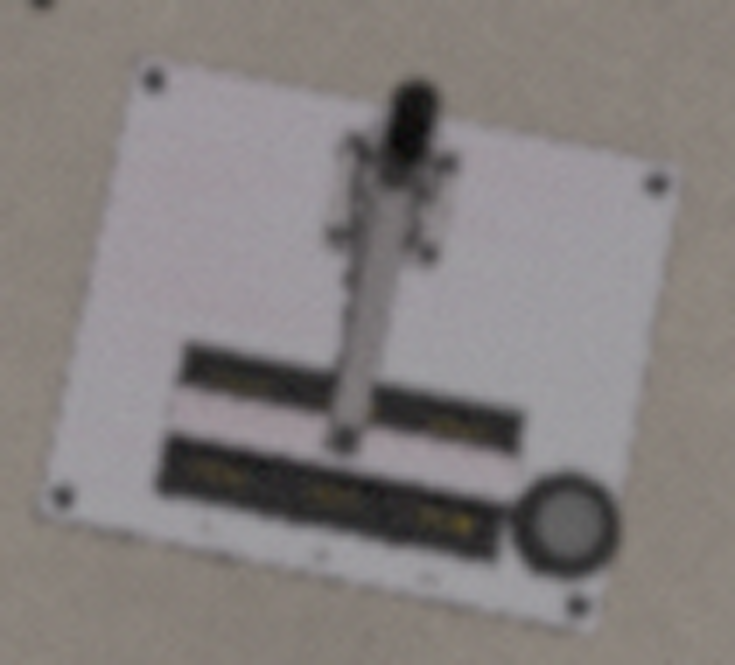

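View pics/tc.png

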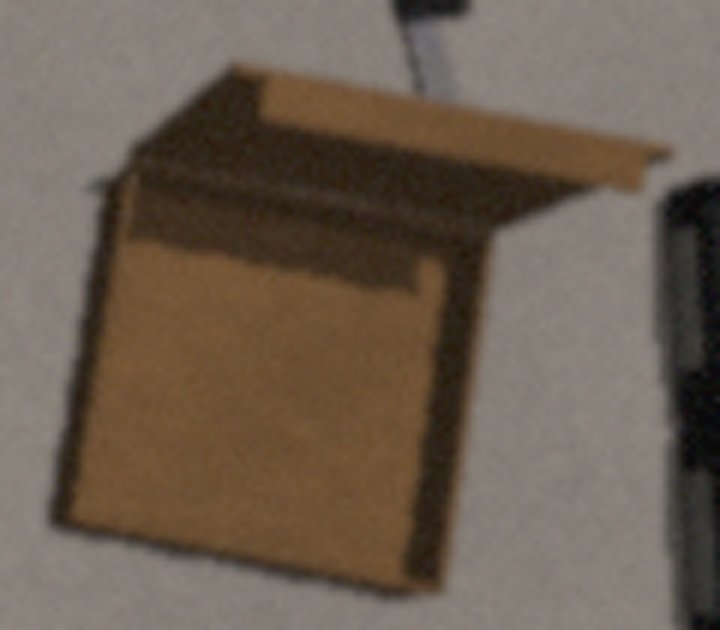

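View pics/sj.png

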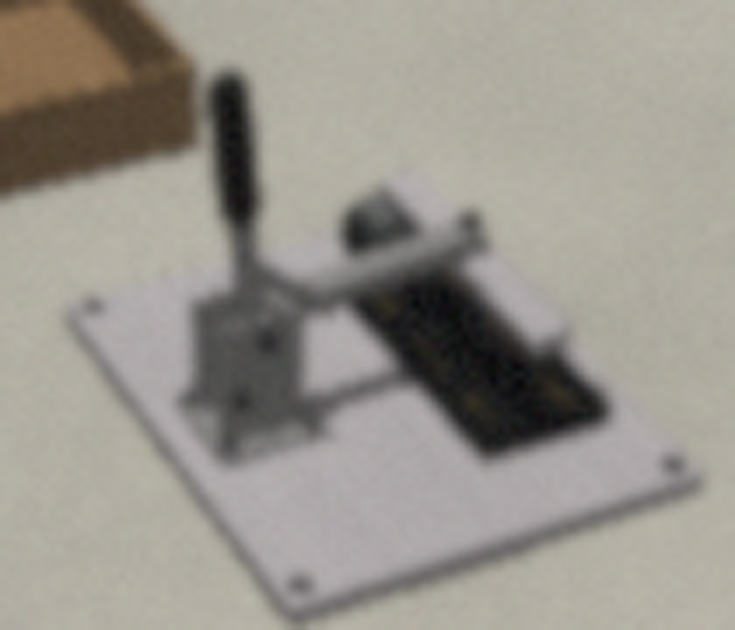

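```bash
cat > m.py <<'E'
from h import *
def jig(f,fname=None):
    hsv=cv2.cvtColor(f["pixels"],cv2.COLOR_BGR2LAB).astype(int)
    im=f["pixels"].astype(int)
    return im
def rect(mask):
    c,_=cv2.findContours(mask.astype(np.uint8),cv2.RETR_EXTERNAL,cv2.CHAIN_APPROX_NONE)
    return sorted(c,key=cv2.contourArea,reverse=True)
def fitworld(f,cnt,z):
    p=np.array([onz(f,q[0],z)[:2]*1000 for q in cnt],np.float32)
    return p,cv2.minAreaRect(p)
E
python3 - <<'E'
from m import *
t=bot.grab_frame("top"); im=t["pixels"]
hsv=cv2.cvtColor(im,cv2.COLOR_BGR2HSV); lab=cv2.cvtColor(im,cv2.COLOR_BGR2LAB)
for n,(u,v) in dict(bench=(230,270),plate=(275,210),label=(195,210),lab2=(151,255),body=(193,218),carton=(405,240),rim=(371,245)).items(): print(n,im[v,u],hsv[v,u],lab[v,u])
cv2.imwrite("pics/b.png",cv2.resize(lab[170:280,120:450,2]*1,None,fx=2.4,fy=2.4))
b=cv2.GaussianBlur(lab,(3,3),0)
cv2.imwrite("pics/b.png",cv2.resize(cv2.normalize(b[170:290,120:450,2],None,0,255,cv2.NORM_MINMAX),None,fx=2.4,fy=2.4))
E
```

```text
bench [123 131 138] [ 16  28 138] [141 129 133]
plate [156 149 156] [150  11 156] [159 132 125]
label [121 131 135] [ 21  26 135] [140 128 134]
lab2 [122 133 136] [ 24  26 136] [142 127 134]
body [52 64 74] [16 76 74] [ 71 130 137]
carton [ 51  79 111] [ 14 138 111] [ 93 138 150]
rim [28 38 49] [ 14 109  49] [ 42 131 137]
```

View pics/b.png

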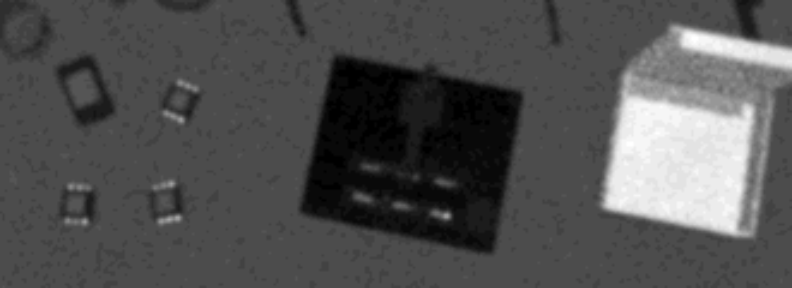

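The LAB b channel separates the plate, the gold terminals and the carton cleanly.

```bash
cat >> m.py <<'E'
def labb(f,s=3):
    im=cv2.GaussianBlur(f["pixels"],(s,s),0); return cv2.cvtColor(im,cv2.COLOR_BGR2LAB)
def jigpose(f):
    k=4; L=cv2.resize(labb(f),None,fx=k,fy=k,interpolation=cv2.INTER_CUBIC)
    m=((L[...,2]<129)).astype(np.uint8); m[:185*k]=0; m[285*k:]=0; m[:,:235*k]=0; m[:,350*k:]=0
    m=cv2.morphologyEx(m,cv2.MORPH_CLOSE,np.ones((25,25)))
    c=rect(m)[0].astype(float); c=(c+.5)/k-.5
    h=cv2.convexHull(c.astype(np.float32))
    # clip clamp handle via approx quad
    p,r=fitworld(f,h,0.012)
    return h,p,r
def modules(f,box=(100,185,225,285)):
    k=4;u0,v0,u1,v1=box
    im=cv2.resize(labb(f)[v0:v1,u0:u1],None,fx=k,fy=k,interpolation=cv2.INTER_CUBIC)
    dark=(im[...,0]<118).astype(np.uint8)
    dark=cv2.morphologyEx(dark,cv2.MORPH_CLOSE,np.ones((5,5)))
    cs,hi=cv2.findContours(dark,cv2.RETR_CCOMP,cv2.CHAIN_APPROX_NONE); out=[]
    for i,c in enumerate(cs):
        if hi[0][i][3]>=0 and cv2.contourArea(c)>200:   # hole = label
            q=(c.astype(float)+.5)/k-.5+[u0,v0]
            p,r=fitworld(f,q,0.024); M=cv2.moments(p)
            par=(cs[hi[0][i][3]].astype(float)+.5)/k-.5+[u0,v0]
            p2,r2=fitworld(f,par,0.018)
            out.append((M["m10"]/M["m00"],M["m01"]/M["m00"],r,r2))
    return out
E
python3 - <<'E'
from m import *
for _ in range(2):
    t=bot.grab_frame("top")
    h,p,r=jigpose(t); print("jig",r)
    for o in modules(t): print(o)
E
```

```text
jig ((484.5980224609375, -29.37799072265625), (230.23085021972656, 194.51666259765625), 79.32643127441406)
(414.73549958120566, 362.56022973198435, ((415.03863525390625, 362.96636962890625), (20.867769241333008, 21.293548583984375), 1.1812952756881714), ((414.3206481933594, 359.98779296875), (42.939598083496094, 50.464542388916016), 89.73065185546875))
(419.176768052321, 257.74702221007794, ((419.45538330078125, 258.02081298828125), (24.305660247802734, 23.175994873046875), 13.676929473876953), ((418.6996154785156, 255.9813995361328), (50.57743835449219, 40.80741500854492), 11.17187786102295))
(539.922934009041, 247.66547285393816, ((539.8133544921875, 247.46722412109375), (22.680795669555664, 23.120948791503906), 64.7448959350586), ((538.7233276367188, 246.1697998046875), (41.879615783691406, 50.940940856933594), 67.75714111328125))
(551.2824552198526, 362.8974511728962, ((551.2203979492188, 362.96270751953125), (41.91514587402344, 31.788330078125), 26.28569793701172), ((549.1488037109375, 359.69049072265625), (86.1681900024414, 52.75993347167969), 25.53362464904785))
jig ((487.7290
[... 363 characters left out ...]
7518629402833, ((419.41131591796875, 258.0203857421875), (24.59030532836914, 22.536401748657227), 10.608257293701172), ((418.66839599609375, 256.21343994140625), (50.54881286621094, 41.252960205078125), 11.17187786102295))
(539.9803271593929, 247.89444827117043, ((539.79931640625, 247.80413818359375), (22.679248809814453, 23.43955421447754), 64.7465591430664), ((538.6520385742188, 246.2802734375), (42.33016586303711, 50.998291015625), 67.00685119628906))
(551.2553721903947, 362.92734339691543, ((551.1931762695312, 362.94927978515625), (41.96821975708008, 31.7883243560791), 26.285734176635742), ((549.2216186523438, 359.634521484375), (86.25141906738281, 52.59613800048828), 25.53362464904785))
```

```bash
python3 - <<'E'
from m import *
t=bot.grab_frame("top"); s=bot.grab_frame("scene")
crop(t,365,195,450,275,9,"pics/tc2.png"); crop(s,180,120,270,215,6,"pics/sc2.png")
print(-t["R"].T@t["t"], -s["R"].T@s["t"])
E
```

```text
[0.3657497  0.00721852 1.19407147] [1.10401635 0.71706061 0.73720546]
```

View pics/tc2.png

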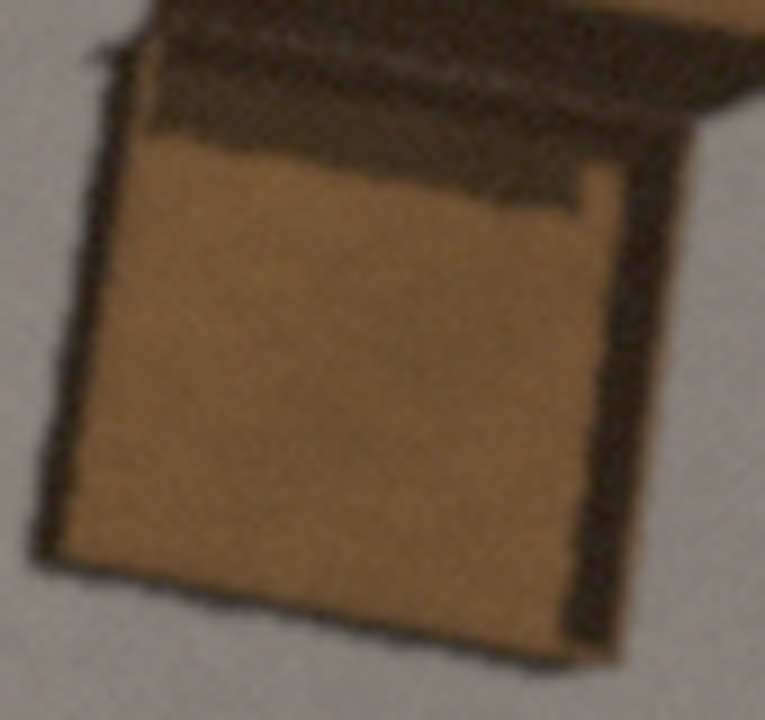

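View pics/sc2.png

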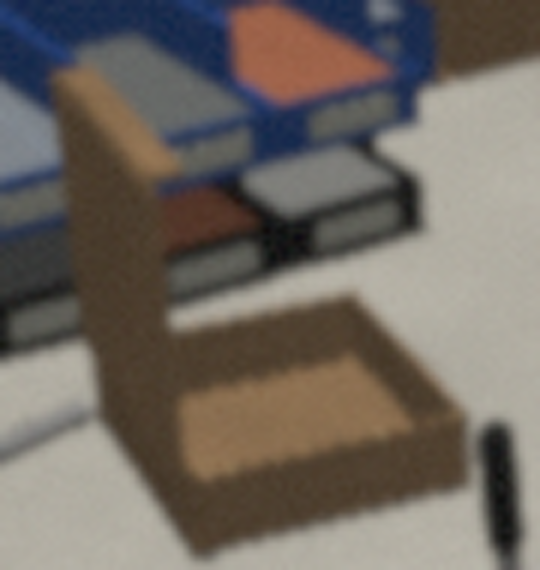

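```bash
python3 - <<'E'
from m import *
t=bot.grab_frame("top")
P={}
for n,q in dict(FL=(62,552),FR=(617,660),BR=(690,125),BL=(135,40)).items():
    uv=(np.array(q)+.5)/9-.5+[365,195]; P[n]=onz(t,uv,.05)[:2]*1000; print(n,P[n])
for a,b in (("FL","FR"),("FR","BR"),("BL","FL"),("BL","BR")):
    d=P[b]-P[a]; print(a,b,np.linalg.norm(d),np.degrees(np.arctan2(d[1],d[0])))
print(sum(P.values())/4)
# bottom FL outer
for q in ((33,565),):
    print(onz(t,(np.array(q)+.5)/9-.5+[365,195],0)[:2]*1000)
# lid top outer edge: crop tc (235,65),(672,150) scale6 off 360,170
for q in ((235,65),(672,150),(262,120),(640,188)):
    uv=(np.array(q)+.5)/6-.5+[360,170]; print(q,onz(t,uv,.222)[:2]*1000)
E
```

```text
FL [ 422.84259463 -246.51154204]
FR [ 394.08484201 -411.4936963 ]
BR [ 556.85927041 -440.50583762]
BL [ 580.20954876 -271.73092924]
FL FR 167.46975714768715 -99.88778505717617
FR BR 165.33970752922772 -10.106004314631313
BL FL 159.37495331471737 170.89528411028436
BL BR 170.38252608896474 -97.87695861694344
[ 488.49906395 -342.5605013 ]
[ 421.08547779 -248.44129603]
(235, 65) [ 593.6396964  -276.08935625]
(672, 150) [ 562.52147622 -445.66912139]
(262, 120) [ 571.63044338 -286.04175187]
(640, 188) [ 547.13848792 -432.38352968]
```

```bash
cat >> m.py <<'E'
O=np.array([438.4,-20.7]); th=np.radians(-10.67)
C=np.array([491.,-343.]); tc=np.radians(-10.0)
def J(x,y,o=O,a=th): return o+x*np.array([np.cos(a),np.sin(a)])+y*np.array([-np.sin(a),np.cos(a)])
def CT(x,y): return J(x,y,C,tc)
def to(pts,yaw=None):
    """pts: list of (worldx mm, y, tcp z mm) -> shifts cm"""
    s=bot.observe(); p=s["position"]*1000; y0=s["tool_rot"][2]
    dy=0 if yaw is None else yaw-y0
    dy=(dy+np.pi/2)%np.pi-np.pi/2
    for q in pts: print(np.round((np.array(q)-p)/10,2), round(dy,3))
def st():
    s=bot.observe(); print("t%.2f"%s["clock"],np.round(s["position"]*1000,1),np.round(s["tool_rot"],3),"F",np.round(s["force"],1),"w%.4f"%s["grip_width"])
E
python3 - <<'E'
from m import *
st()
pts=[(60,404),(60,320)]+[(105+cx-11,235+cz) for cx,cz in [(-9,85),(24.8,81.8),(54.7,65.7),(75.9,39.2),(84.2,15),(85.4,2.3),(85.2,-4)]]
to([(*J(x,0),z) for x,z in pts],np.radians(79.3))
E
```

```text
t0.50 [233.4 579.8 404.7] [3.142 0.    1.188] F [-0.4  0.3 -0.3] w0.0854
[ 26.39 -61.16  -0.07] 0.196
[ 26.39 -61.16  -8.47] 0.196
[ 28.85 -61.62  -8.47] 0.196
[ 32.17 -62.24  -8.79] 0.196
[ 35.11 -62.8  -10.4 ] 0.196
[ 37.19 -63.19 -13.05] 0.196
[ 38.01 -63.34 -15.47] 0.196
[ 38.13 -63.37 -16.74] 0.196
[ 38.11 -63.36 -17.37] 0.196
```

>>> step_arm:
  plan:
    - [[26.4, -61.2, 0, 0.196], [26.4, -61.2, 0, 0.196], [26.4, -61.2, 0, 0.196], [26.4, -61.2, 0, 0.196], [26.4, -61.2, 0, 0.196], [26.4, -61.2, 0, 0.196], [26.4, -61.2, 0, 0.196], [26.4, -61.2, 0, 0.196], [26.4, -61.2, 0, 0.196], [26.4, -61.2, 0, 0.196], [26.4, -61.2, 0, 0.196], [26.4, -61.2, 0, 0.196]]
  jaw: 1

```text
clock: 1.5
position: [0.4318, 0.1186, 0.405]
tool_rot: [3.141, -0.0, 1.384]
force: [1.3, 0.2, -0.2]
grip_width: -0.0
```

```bash
python3 - <<'E'
from m import *
st()
to([(*J(60,0),404),(*J(60,0),320)],np.radians(79.3))
E
```

```text
t1.50 [431.8 118.6 405. ] [ 3.141 -0.     1.384] F [ 1.3  0.2 -0.2] w-0.0000
[  6.56 -15.04  -0.1 ] -0.0
[  6.56 -15.04  -8.5 ] -0.0
```

>>> step_arm:
  plan:
    - [[6.6, -15, 0, 0], [6.6, -15, 0, 0], [6.6, -15, 0, 0], [6.6, -15, 0, 0], [6.6, -15, 0, 0], [6.6, -15, -4, 0], [6.6, -15, -8.5, 0], [6.6, -15, -8.5, 0], [6.6, -15, -8.5, 0]]

```text
clock: 2.25
position: [0.4974, -0.0314, 0.3191]
tool_rot: [-3.138, 0.001, 1.384]
force: [0.5, 0.1, 1.8]
grip_width: 0.0003
```

```bash
python3 - <<'E'
from m import *
st()
pts=[(105+cx-11,235+cz) for cx,cz in [(-9,85),(24.8,81.8),(54.7,65.7),(75.9,39.2),(84.2,15),(85.4,2.3),(85.2,-4)]]
to([(*J(x,0),z) for x,z in pts],np.radians(79.3))
t=bot.grab_frame("top"); s=bot.grab_frame("scene")
crop(s,200,60,340,270,3.5,"pics/s1.png")
E
```

```text
t2.25 [497.4 -31.4 319.1] [-3.138e+00  1.000e-03  1.384e+00] F [0.5 0.1 1.8] w0.0003
[ 2.45 -0.51  0.09] 0.0
[ 5.77 -1.13 -0.23] 0.0
[ 8.71 -1.69 -1.84] 0.0
[10.79 -2.08 -4.49] 0.0
[11.61 -2.23 -6.91] 0.0
[11.73 -2.26 -8.18] 0.0
[11.71 -2.25 -8.81] 0.0
```

View pics/s1.png

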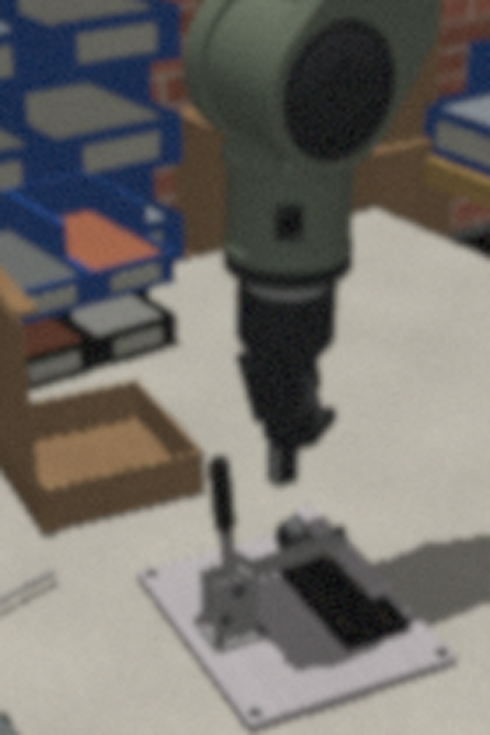

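The closed fingers stand on the nest side of the handle, with their tip at about (283,480) and the handle tip at (219,460) in the crop. Next I push along the arc.

>>> step_arm:
  plan:
    - [[2.5, -0.5, 0, 0], [4.1, -0.8, -0.1, 0], [5.8, -1.1, -0.3, 0], [7.3, -1.4, -0.9, 0], [8.7, -1.7, -1.8, 0], [9.9, -1.9, -3.1, 0], [10.8, -2.1, -4.5, 0], [11.3, -2.2, -5.7, 0], [11.6, -2.2, -6.9, 0], [11.7, -2.3, -8.2, 0], [11.7, -2.3, -8.7, 0], [11.7, -2.3, -8.7, 0]]

```text
clock: 3.35
position: [0.6147, -0.0543, 0.2336]
tool_rot: [-3.141, -0.0, 1.384]
force: [-0.4, -0.4, 0.3]
grip_width: -0.0
```

```bash
python3 - <<'E'
from m import *
st()
s=bot.grab_frame("scene")
crop(s,200,60,340,270,3.5,"pics/s2.png")
E
```

```text
t3.35 [614.7 -54.3 233.6] [-3.141 -0.     1.384] F [-0.4 -0.4  0.3] w-0.0000
```

View pics/s2.png

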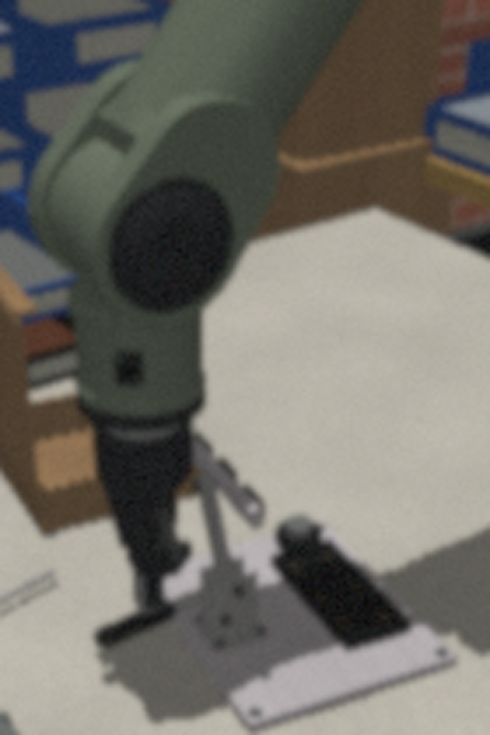

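The clamp is open, with its arm upright and its handle level. I'll retreat upward and go to the module at (540,248).

>>> step_arm:
  plan:
    - [[0, 0, 3, 0], [0, 0, 7, 0], [0, 0, 11, 0], [0, 3, 14, -0.1], [-2, 7, 14, -0.2], [-3, 11, 14, -0.32], [-4, 15, 14, -0.44], [-5, 19, 14, -0.56], [-6, 23, 14, -0.68], [-7, 27, 14, -0.8], [-7.5, 30, 14, -0.92], [-7.5, 30, 14, -1.04]]
  jaw: 0

```text
clock: 4.4
position: [0.5373, 0.2529, 0.3746]
tool_rot: [-3.139, -0.0, 0.346]
force: [0.1, 1.4, -0.1]
grip_width: 0.0855
```

```bash
python3 - <<'E'
from m import *
st()
t=bot.grab_frame("top"); s=bot.grab_frame("scene")
cv2.imwrite("pics/t3.png",t["pixels"]);crop(s,200,100,340,270,4,"pics/s3.png")
for o in modules(t): print(o)
print(bot.observe()["qpos"])
to([(540,248,400),(540,248,180)],np.radians(-22.6))
E
```

```text
t4.40 [537.3 252.9 374.6] [-3.139 -0.     0.346] F [ 0.1  1.4 -0.1] w0.0855
[-0.81177963  0.5370228   0.40808949  1.7349236  -0.2572256   0.92256322
  0.04561064]
[0.11 0.07 2.54] -0.739
[  0.11   0.07 -19.46] -0.739
```

View pics/t3.png

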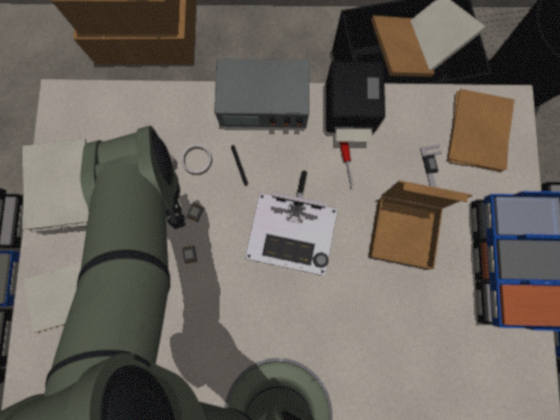

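View pics/s3.png

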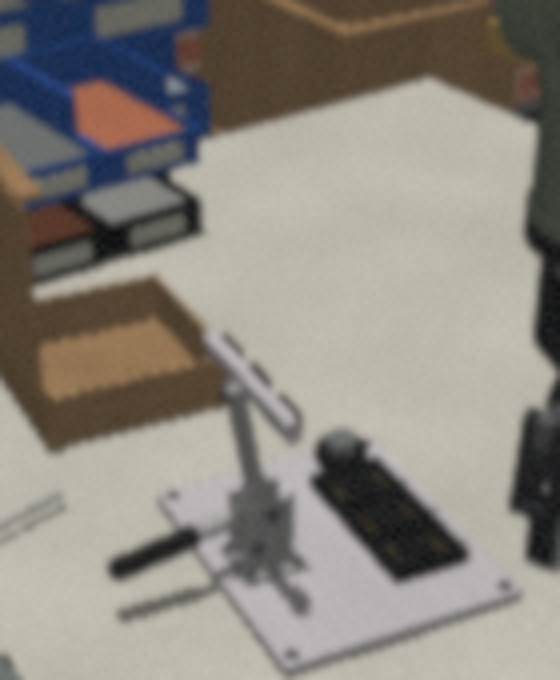

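The view confirms that the clamp is open and the nest clear. I'll descend on module C.

>>> step_arm:
  plan:
    - [[0.3, -0.5, 0, -0.12], [0.3, -0.5, 0, -0.24], [0.3, -0.5, -3, -0.36], [0.3, -0.5, -6, -0.48], [0.3, -0.5, -9, -0.6], [0.3, -0.5, -12, -0.739], [0.3, -0.5, -15, -0.739], [0.3, -0.5, -17.5, -0.739], [0.3, -0.5, -19.8, -0.739], [0.3, -0.5, -19.8, -0.739], [0.3, -0.5, -19.8, -0.739]]
  jaw: 0

```text
clock: 5.42
position: [0.5421, 0.2409, 0.1769]
tool_rot: [3.14, 0.001, -0.394]
force: [0.3, -0.8, 0.5]
grip_width: 0.0853
```

```bash
python3 - <<'E'
from m import *
st()
t=bot.grab_frame("top"); s=bot.grab_frame("scene")
crop(t,130,170,230,280,6,"pics/t4.png");crop(s,310,230,430,320,6,"pics/s4.png")
im=labb(t)[...,0]; k=8
m=cv2.resize(im[225:275,250:335],None,fx=k,fy=k,interpolation=cv2.INTER_CUBIC)<95
for c in rect(cv2.morphologyEx(m.astype(np.uint8),cv2.MORPH_OPEN,np.ones((9,9))))[:3]:
    q=(c.astype(float)+.5)/k-.5+[250,225]; print(fitworld(t,q,.021)[1])
to([(540,248,176)],np.radians(-22.6))
E
```

```text
t5.42 [542.1 240.9 176.9] [ 3.14e+00  1.00e-03 -3.94e-01] F [ 0.3 -0.8  0.5] w0.0853
((433.6492919921875, -43.43688201904297), (182.0505828857422, 58.789772033691406), 79.14887237548828)
[-0.26  0.63 -0.24] -0.0
```

View pics/t4.png

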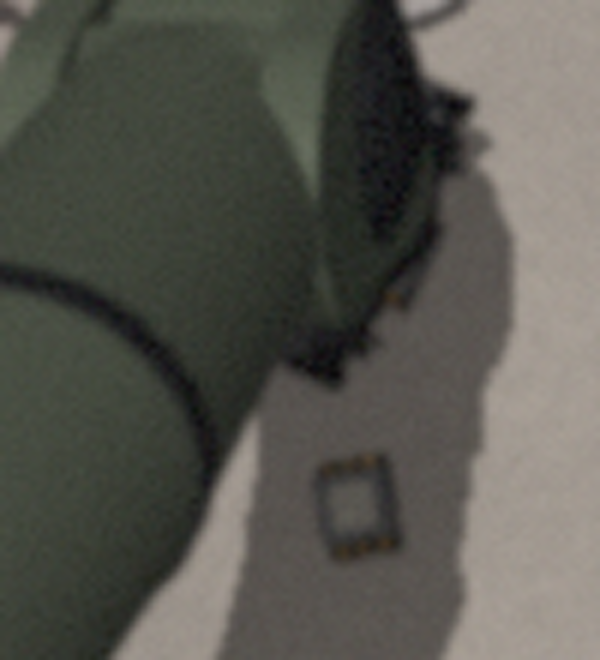

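View pics/s4.png

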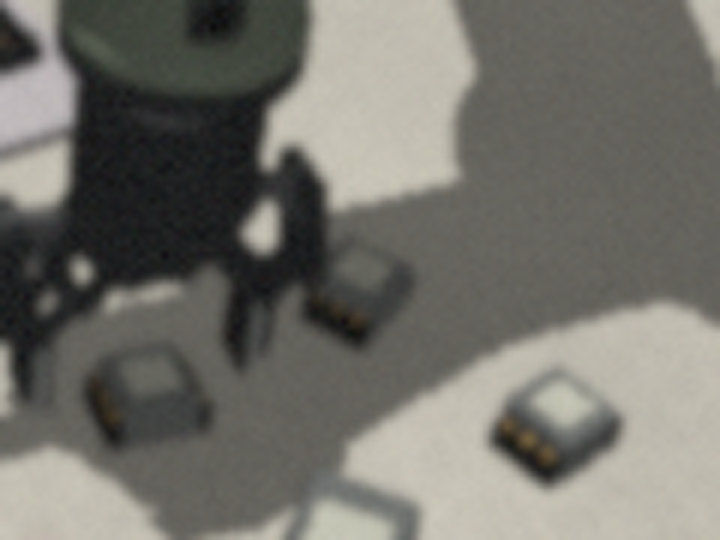

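Reading the shift before the arm had settled left me 7 mm off in y; the fingers straddle the module. I'll correct that, close, and look again.

>>> step_arm:
  plan:
    - [[-0.25, 0.65, -0.1, 0], [-0.25, 0.65, -0.1, 0], [-0.25, 0.65, -0.1, 0], [-0.25, 0.65, -0.1, 0]]

```text
clock: 5.85
position: [0.5401, 0.2485, 0.178]
tool_rot: [-3.14, -0.002, -0.393]
force: [-0.2, -0.4, -0.4]
grip_width: 0.0854
```

>>> step_arm:
  plan:
    - [[0, 0, 0, 0], [0, 0, 0, 0], [0, 0, 0, 0], [0, 0, 0, 0], [0, 0, 0, 0], [0, 0, 0, 0], [0, 0, 0, 0], [0, 0, 0, 0]]
  jaw: 1
  force: 40

```text
clock: 6.52
position: [0.5401, 0.2484, 0.1782]
tool_rot: [-3.14, -0.001, -0.394]
force: [-0.8, -0.3, 5.8]
grip_width: 0.0453
```

```bash
python3 - <<'E'
from m import *
st()
s=bot.grab_frame("scene")
crop(s,310,230,430,320,6,"pics/s5.png")
E
```

```text
t6.52 [540.1 248.4 178.2] [-3.14e+00 -1.00e-03 -3.94e-01] F [-0.8 -0.3  5.8] w0.0453
```

View pics/s5.png

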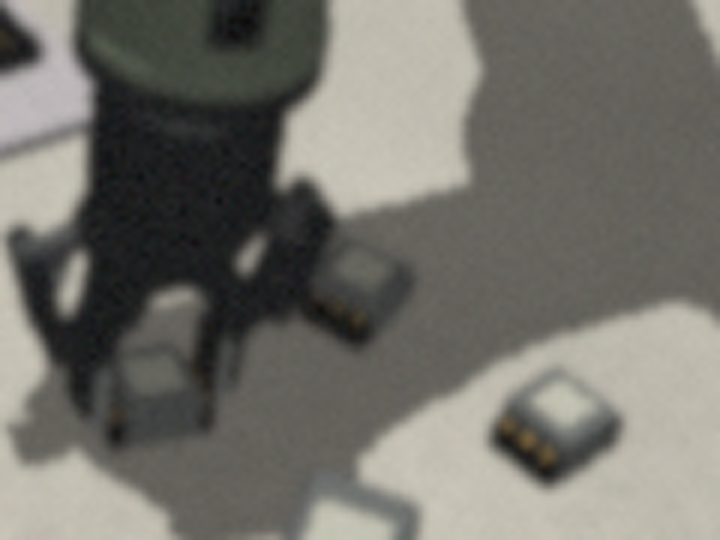

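Gripped at 45 mm. I'll lift, carry it toward the jig and cross-check the nest position.

>>> step_arm:
  plan:
    - [[0, 0, 2, 0], [0, 0, 5, 0], [0, 0, 8, 0], [0, 0, 11, 0.05], [-2, -4, 12, 0.1], [-3, -8, 12, 0.15], [-4, -11, 12, 0.208], [-4, -11, 12, 0.208], [-4, -11, 12, 0.208]]

```text
clock: 7.32
position: [0.4999, 0.1366, 0.2987]
tool_rot: [-3.139, -0.002, -0.189]
force: [-0.2, 0.5, -1.0]
grip_width: 0.0451
```

```bash
python3 - <<'E'
from m import *
t=bot.grab_frame("top");s=bot.grab_frame("scene"); st()
crop(t,240,185,345,280,7,"pics/t6.png"); crop(s,260,150,430,320,4,"pics/s6.png")
im=labb(t)[...,0]; k=8
m=cv2.resize(im[215:275,250:335],None,fx=k,fy=k,interpolation=cv2.INTER_CUBIC)<95
v,u=np.nonzero(m)
P=np.array([onz(t,((a+.5)/k-.5+250,(b+.5)/k-.5+215),.022)[:2]*1000 for a,b in zip(u[::7],v[::7])])-O
R=np.array([[np.cos(th),-np.sin(th)],[np.sin(th),np.cos(th)]]); Q=P@R
for lo in (-60,-40,-20,0,20,40,60):
    q=Q[(abs(Q[:,1]-lo)<5)&(abs(Q[:,0])<45)]; print(lo,q[:,0].min(),q[:,0].max())
for lo in (-25,10,25):
    q=Q[(abs(Q[:,0]-lo)<4)&(abs(Q[:,1])<90)]; print("x",lo,np.sort(q[:,1])[[0,-1]])
h,p,r=jigpose(t); print(r)
E
```

```text
t7.42 [500.3 138.9 298.2] [-3.139e+00 -2.000e-03 -1.860e-01] F [-0.1  0.5 -1.2] w0.0448
-60 -29.378939175074166 28.658507373444923
-40 -28.748756171991676 28.83863612555717
-20 -29.492740027781803 28.83118330452692
0 -28.560665915514907 28.769304217449477
20 -29.606938299039015 28.63554995759933
40 -28.797684197483914 28.513909993589404
60 -29.44989000787529 28.823616089110793
x -25 [-89.87467247  67.08080009]
x 10 [-89.54499611  67.76380716]
x 25 [-67.74881057  67.33163885]
((507.85888671875, -33.14830017089844), (230.9732208251953, 241.3252410888672), 79.18794250488281)
```

View pics/t6.png

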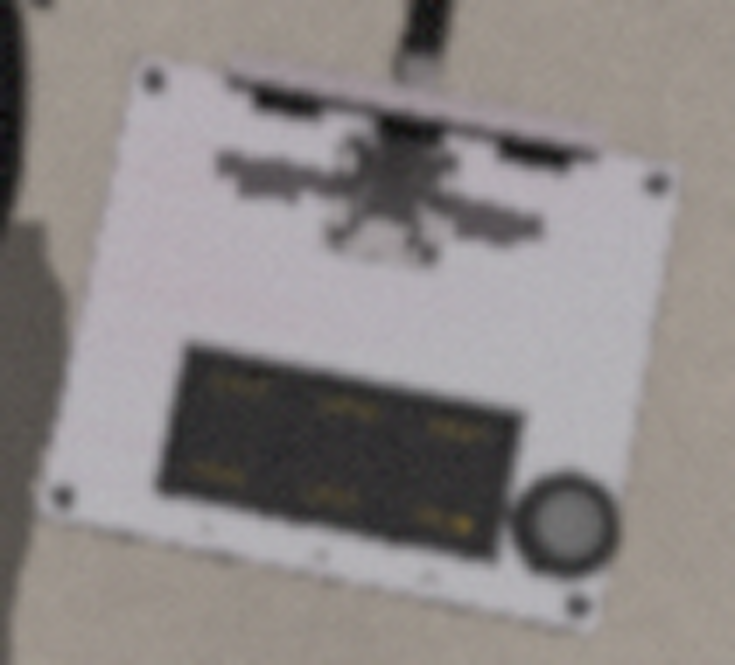

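View pics/s6.png

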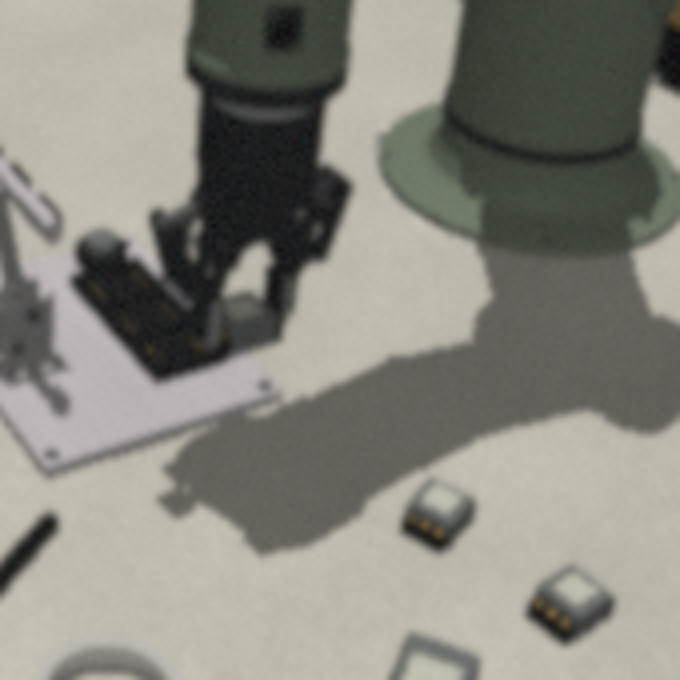

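The nest centre agrees with the plate-based origin within 0.5 mm. On to pocket0.

```bash
python3 - <<'E'
from m import *
st(); to([(*J(0,-45),270),(*J(0,-45),197)],th)
E
```

```text
t7.42 [500.3 138.9 298.2] [-3.139e+00 -2.000e-03 -1.860e-01] F [-0.1  0.5 -1.2] w0.0448
[ -7.03 -20.38  -2.82] -0.0
[ -7.03 -20.38 -10.12] -0.0
```

>>> step_arm:
  plan:
    - [[-2, -4, 0, 0], [-3.3, -8, 0, 0], [-4.7, -12, 0, 0], [-6, -16, 0, 0], [-7, -20.4, -1, 0], [-7, -20.4, -3, 0], [-7, -20.4, -3, 0], [-7, -20.4, -3, 0], [-7, -20.4, -3, 0], [-7, -20.4, -3, 0]]

```text
clock: 8.25
position: [0.4311, -0.0638, 0.2687]
tool_rot: [-3.139, -0.002, -0.184]
force: [0.4, -0.2, -0.2]
grip_width: 0.0452
```

```bash
python3 - <<'E'
from m import *
s=bot.grab_frame("scene"); st(); to([(*J(0,-45),270),(*J(0,-45),197)],th)
crop(s,220,130,350,270,5,"pics/s7.png")
t=bot.grab_frame("top");crop(t,240,185,345,280,7,"pics/t7.png")
E
```

```text
t8.30 [431.  -63.9 268.7] [-3.139e+00 -2.000e-03 -1.840e-01] F [ 0.5 -0.7 -0.9] w0.0456
[-0.09 -0.1   0.13] -0.003
[-0.09 -0.1  -7.17] -0.003
```

View pics/s7.png

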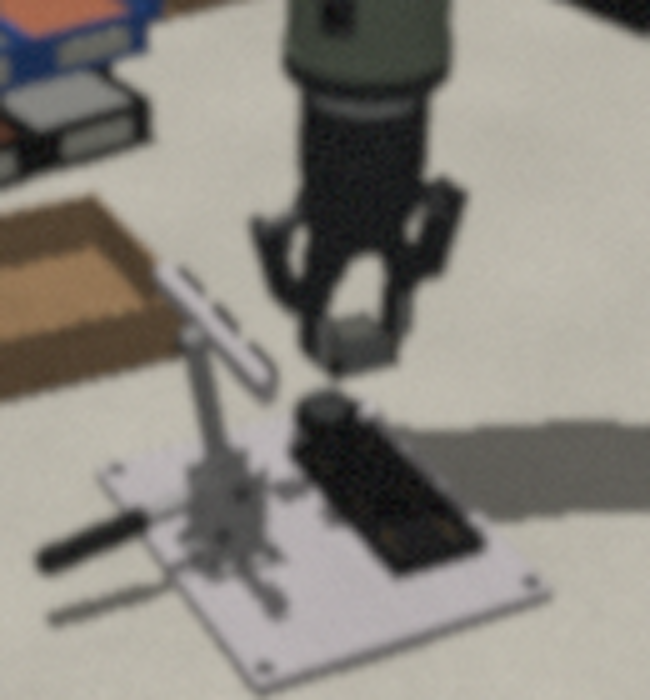

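View pics/t7.png

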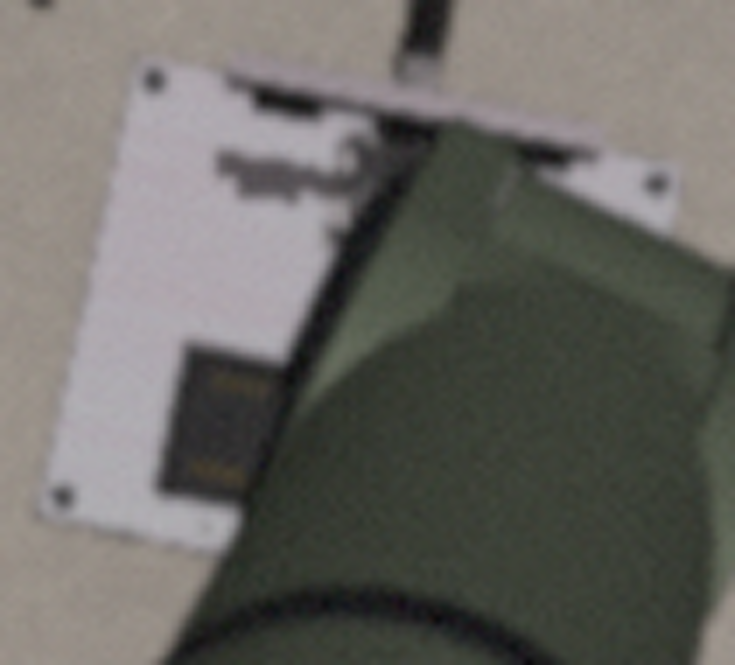

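>>> step_arm:
  plan:
    - [[-0.1, -0.1, -2, 0], [-0.1, -0.1, -4, 0], [-0.1, -0.1, -5.5, 0], [-0.1, -0.1, -6.3, 0], [-0.1, -0.1, -6.8, 0], [-0.1, -0.1, -7.1, 0], [-0.1, -0.1, -7.2, 0], [-0.1, -0.1, -7.2, 0]]

```text
clock: 9.02
position: [0.4301, -0.065, 0.1971]
tool_rot: [-3.139, -0.003, -0.184]
force: [-0.2, -0.6, -0.6]
grip_width: 0.0449
```

>>> step_arm:
  plan:
    - [[0, 0, 0, 0], [0, 0, 0, 0], [0, 0, 0, 0]]
  jaw: 0.25

```text
clock: 9.27
position: [0.4302, -0.065, 0.1975]
tool_rot: [-3.139, -0.004, -0.184]
force: [-1.1, 0.3, -0.2]
grip_width: 0.0643
```

```bash
python3 - <<'E'
from m import *
s=bot.grab_frame("scene"); st(); to([(*J(0,-45),197)],th)
crop(s,220,130,350,270,5,"pics/s8.png")
E
```

```text
t9.32 [430.2 -65.  197.4] [-3.139 -0.004 -0.184] F [ 0.  -0.9 -0.4] w0.0641
[-0.01  0.   -0.04] -0.003
```

View pics/s8.png

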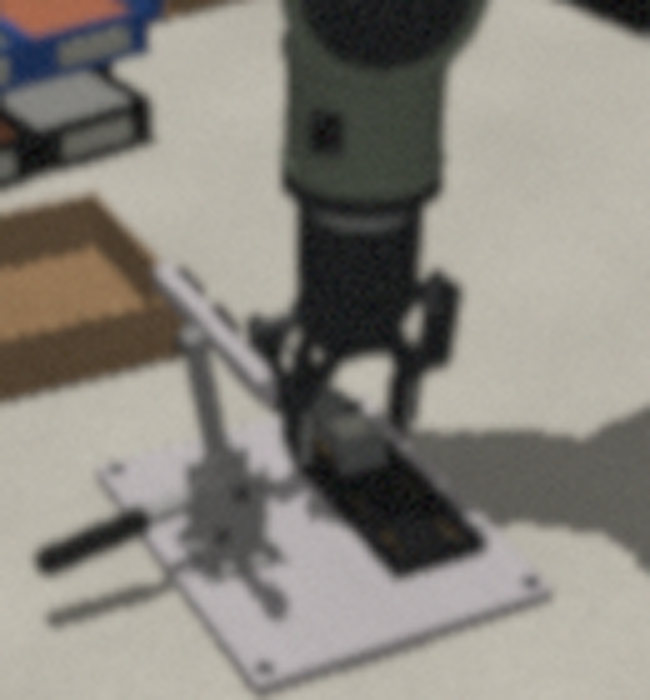

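Released, apparently seated in pocket0. I'll lift and move to B.

>>> step_arm:
  plan:
    - [[0, 0, 2.5, 0], [0, 0, 6, 0], [0, 2, 9.5, 0], [0, 6, 12, 0.1], [0, 10, 12, 0.2], [0, 14, 12, 0.3], [0, 18, 12, 0.38], [0, 22, 12, 0.38], [-0.5, 25, 12, 0.38], [-0.5, 25, 12, 0.38], [-0.5, 25, 12, 0.38]]
  jaw: 0

```text
clock: 10.23
position: [0.4247, 0.1865, 0.3173]
tool_rot: [-3.139, -0.003, 0.2]
force: [-0.9, -0.7, -0.1]
grip_width: 0.0852
```

```bash
python3 - <<'E'
from m import *
t=bot.grab_frame("top"); st()
crop(t,240,185,345,280,7,"pics/t9.png");crop(t,120,180,240,280,6,"pics/t9b.png")
for o in modules(t,(100,185,240,285)): print(o)
for o in modules(t,(250,215,335,275)): print(o)
to([(419.2,257.8,280),(419.2,257.8,177)],np.radians(11))
E
```

```text
t10.28 [425.  185.2 317.4] [-3.139e+00 -3.000e-03  1.980e-01] F [ 0.2 -1.9 -0.7] w0.0853
(552.8073132028784, 363.24515204807096, ((551.6526489257812, 363.5653381347656), (44.2187385559082, 35.60424041748047), 27.26091766357422), ((464.35028076171875, 284.63385009765625), (259.16064453125, 290.3133850097656), 1.2331160306930542))
(430.6745469099777, -66.37394262999025, ((430.9424743652344, -66.50236511230469), (27.74686622619629, 29.315147399902344), 79.25780487060547), ((433.8359680175781, -43.811119079589844), (186.22076416015625, 62.47666931152344), 79.1805191040039))
[-0.58  7.26 -3.74] -0.006
[ -0.58   7.26 -14.04] -0.006
```

View pics/t9.png

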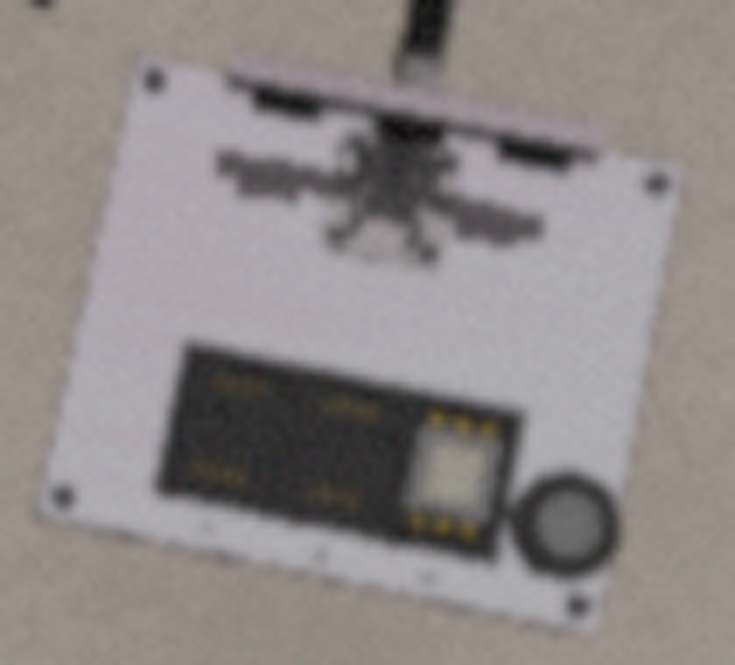

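View pics/t9b.png

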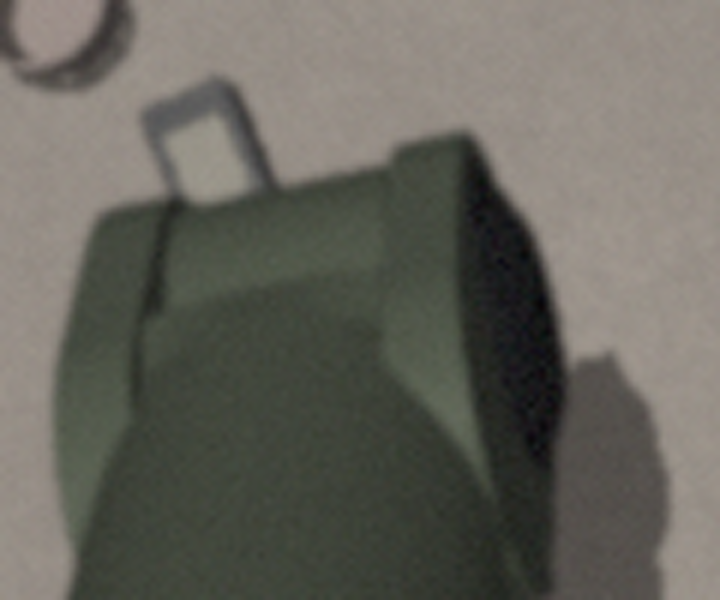

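The module sits squarely in pocket0. Now the hover over B.

>>> step_arm:
  plan:
    - [[-0.6, 3.5, -1, 0], [-0.6, 7.3, -3, 0], [-0.6, 7.3, -5, 0], [-0.6, 7.3, -6, 0], [-0.6, 7.3, -6, 0], [-0.6, 7.3, -6, 0], [-0.6, 7.3, -6, 0]]

```text
clock: 10.87
position: [0.4196, 0.2569, 0.2584]
tool_rot: [-3.139, -0.004, 0.195]
force: [-0.4, 0.3, -0.0]
grip_width: 0.0856
```

```bash
python3 - <<'E'
from m import *
s=bot.grab_frame("scene"); st(); to([(419.2,257.8,177)],np.radians(11))
crop(s,310,190,430,320,5,"pics/s10.png")
print([proj(s,(.4192,.2578,.024)),proj(s,(.4147,.3625,.024))])
E
```

```text
t10.92 [419.6 257.2 258.5] [-3.139 -0.005  0.196] F [0.6 0.7 0.4] w0.0853
[-0.04  0.06 -8.15] -0.004
[array([371.08981981, 273.56493044]), array([404.73136822, 295.98209025])]
```

View pics/s10.png

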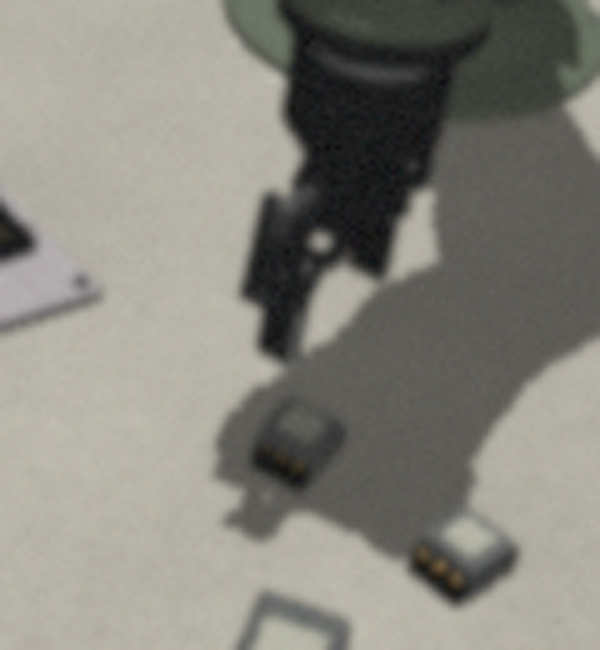

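B and A both lie where predicted, with labels at about (305,420) and (474,532) in the crop. I'll descend and grip.

>>> step_arm:
  plan:
    - [[0, 0, -2.5, 0], [0, 0, -5, 0], [0, 0, -7, 0], [0, 0, -8.1, 0], [0, 0, -8.1, 0], [0, 0, -8.1, 0]]

```text
clock: 11.42
position: [0.4199, 0.2569, 0.1781]
tool_rot: [-3.139, -0.005, 0.195]
force: [0.2, -0.9, 0.6]
grip_width: 0.0855
```

>>> step_arm:
  plan:
    - [[0, 0, 0, 0], [0, 0, 0, 0], [0, 0, 0, 0], [0, 0, 0, 0], [0, 0, 0, 0], [0, 0, 0, 0], [0, 0, 0, 0], [0, 0, 0, 0]]
  jaw: 1
  force: 40

```text
clock: 12.08
position: [0.4202, 0.257, 0.1791]
tool_rot: [-3.138, -0.006, 0.195]
force: [-1.7, -0.7, 14.2]
grip_width: 0.0451
```

```bash
python3 - <<'E'
from m import *
s=bot.grab_frame("scene"); st(); to([(*J(0,0),280),(*J(0,0),197)],th)
crop(s,310,190,430,320,5,"pics/s11.png")
E
```

```text
t12.13 [420.2 257.1 179.1] [-3.138 -0.006  0.195] F [-1.9 -1.3 14.6] w0.0452
[  1.82 -27.78  10.09] -0.381
[  1.82 -27.78   1.79] -0.381
```

View pics/s11.png

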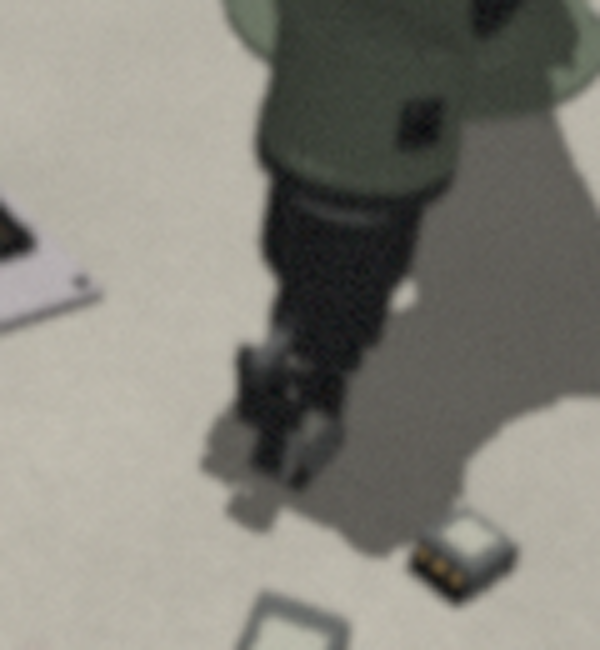

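>>> step_arm:
  plan:
    - [[0, 0, 3, 0], [0, 0, 6, 0], [0, -2, 9, -0.05], [0, -6, 10, -0.12], [0, -10, 10, -0.22], [1, -14, 10, -0.32], [1.5, -18, 10, -0.381], [1.8, -22, 10, -0.381], [1.8, -26, 10, -0.381], [1.8, -27.8, 10, -0.381], [1.8, -27.8, 10, -0.381], [1.8, -27.8, 10, -0.381]]

```text
clock: 13.13
position: [0.4381, -0.0219, 0.2794]
tool_rot: [-3.137, -0.007, -0.188]
force: [0.1, 0.4, -0.4]
grip_width: 0.0449
```

```bash
python3 - <<'E'
from m import *
st(); s=bot.grab_frame("scene"); crop(s,220,130,350,270,5,"pics/s12.png"); st(); to([(*J(0,0),198)],th)
E
```

```text
t13.13 [438.1 -21.9 279.4] [-3.137 -0.007 -0.188] F [ 0.1  0.4 -0.4] w0.0449
t13.18 [438.2 -20.8 279.3] [-3.137 -0.006 -0.187] F [ 0.1  0.3 -0.2] w0.0451
[ 0.02  0.01 -8.13] 0.0
```

View pics/s12.png

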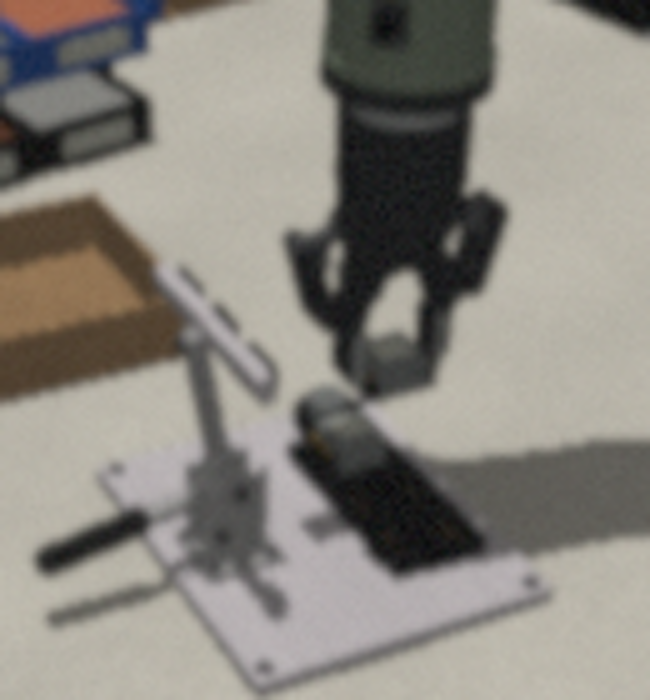

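>>> step_arm:
  plan:
    - [[0, 0, -2.5, 0], [0, 0, -5, 0], [0, 0, -6.5, 0], [0, 0, -7.3, 0], [0, 0, -7.8, 0], [0, 0, -8.1, 0], [0, 0, -8.1, 0], [0, 0, -8.1, 0]]

```text
clock: 13.85
position: [0.4384, -0.0206, 0.1989]
tool_rot: [-3.137, -0.007, -0.186]
force: [0.1, -0.2, 0.5]
grip_width: 0.0452
```

>>> step_arm:
  plan:
    - [[0, 0, 0, 0], [0, 0, 0, 0], [0, 0, 0, 0]]
  jaw: 0.25

```text
clock: 14.1
position: [0.4386, -0.0205, 0.1993]
tool_rot: [-3.137, -0.008, -0.186]
force: [-0.2, -0.2, 0.5]
grip_width: 0.0643
```

>>> step_arm:
  plan:
    - [[0, 0, 2.5, 0], [0, 0, 6, 0], [0, 2, 9, 0], [0, 6, 10, 0.1], [0, 10, 10, 0.19], [0, 14, 10, 0.19], [0, 18, 10, 0.19], [0, 22, 10, 0.19], [0, 26, 10, 0.19], [0, 26, 10, 0.19], [0, 26, 10, 0.19]]
  jaw: 0

```text
clock: 15.02
position: [0.438, 0.2416, 0.2992]
tool_rot: [-3.137, -0.008, 0.008]
force: [0.9, -1.4, -0.5]
grip_width: 0.0854
```

```bash
python3 - <<'E'
from m import *
t=bot.grab_frame("top"); s=bot.grab_frame("scene"); st()
crop(t,240,185,345,280,7,"pics/t13.png");crop(s,310,190,430,320,5,"pics/s13.png")
to([(414.7,362.5,260),(414.7,362.5,178)],np.radians(0.3))
E
```

```text
t15.12 [438.5 239.  299.4] [-3.137 -0.008  0.004] F [ 0.4 -0.2  0.3] w0.0851
[-2.38 12.35 -3.94] 0.001
[ -2.38  12.35 -12.14] 0.001
```

View pics/t13.png

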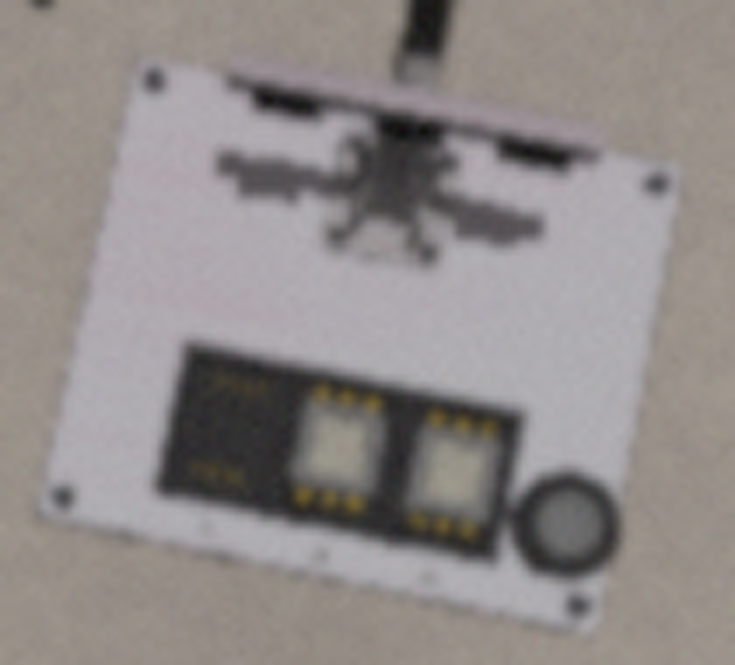

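View pics/s13.png

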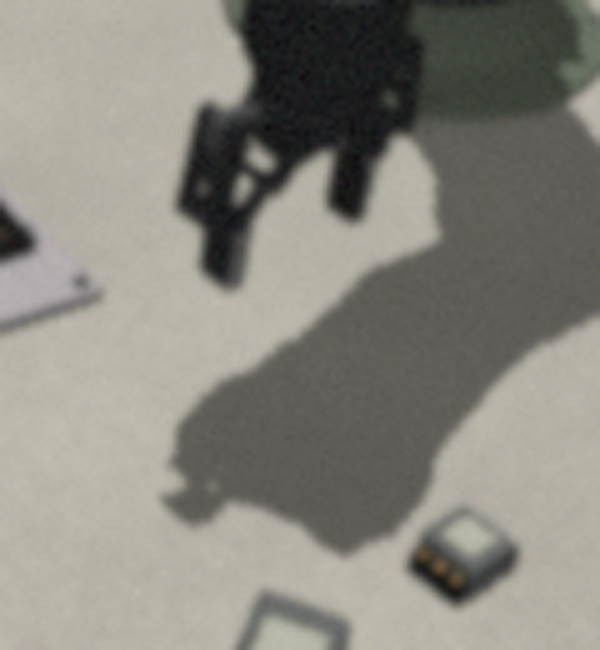

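Two modules are seated and A is unmoved. Now A.

>>> step_arm:
  plan:
    - [[-1, 4, -1, 0], [-2, 8, -3, 0], [-2.4, 12.3, -5, 0], [-2.4, 12.3, -6, 0], [-2.4, 12.3, -6.5, 0], [-2.4, 12.3, -6.5, 0], [-2.4, 12.3, -9, 0], [-2.4, 12.3, -11, 0], [-2.4, 12.3, -12, 0], [-2.4, 12.3, -12, 0], [-2.4, 12.3, -12, 0]]

```text
clock: 16.03
position: [0.4152, 0.361, 0.1802]
tool_rot: [-3.137, -0.008, 0.002]
force: [0.2, -0.4, 0.0]
grip_width: 0.0856
```

```bash
python3 - <<'E'
from m import *
s=bot.grab_frame("scene"); st(); to([(414.7,362.5,178)],np.radians(0.3))
crop(s,340,200,460,330,5,"pics/s14.png")
E
```

```text
t16.08 [415.2 361.4 180.6] [-3.137e+00 -9.000e-03  2.000e-03] F [0.2 0.2 0.7] w0.0856
[-0.05  0.11 -0.26] 0.003
```

View pics/s14.png

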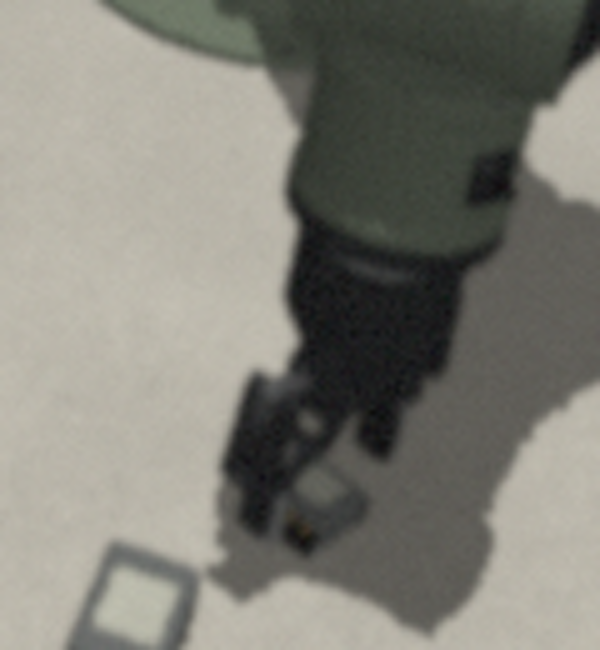

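>>> step_arm:
  plan:
    - [[0, 0.1, -0.2, 0], [0, 0.1, -0.2, 0], [0, 0.1, -0.2, 0]]

```text
clock: 16.33
position: [0.4153, 0.3625, 0.1793]
tool_rot: [-3.136, -0.009, 0.002]
force: [-0.7, -0.2, -0.1]
grip_width: 0.0855
```

>>> step_arm:
  plan:
    - [[0, 0, 0, 0], [0, 0, 0, 0], [0, 0, 0, 0], [0, 0, 0, 0], [0, 0, 0, 0], [0, 0, 0, 0], [0, 0, 0, 0], [0, 0, 0, 0]]
  jaw: 1
  force: 40

```text
clock: 17.0
position: [0.4154, 0.3626, 0.1796]
tool_rot: [-3.135, -0.009, 0.002]
force: [-2.0, -0.2, 8.8]
grip_width: 0.0455
```

```bash
python3 - <<'E'
from m import *
st(); to([(*J(0,45),280),(*J(0,45),200)],th)
E
```

```text
t17.00 [415.4 362.6 179.6] [-3.135e+00 -9.000e-03  2.000e-03] F [-2.  -0.2  8.8] w0.0455
[  3.13 -33.91  10.04] -0.189
[  3.13 -33.91   2.04] -0.189
```

>>> step_arm:
  plan:
    - [[0, 0, 3, 0], [0, 0, 6, 0], [0, -3, 9, -0.05], [0, -7, 10, -0.12], [0.5, -11, 10, -0.189], [1, -15, 10, -0.189], [1.5, -19, 10, -0.189], [2, -23, 10, -0.189], [2.5, -27, 10, -0.189], [3.1, -31, 10, -0.189], [3.1, -33.9, 10, -0.189], [3.1, -33.9, 10, -0.189]]

```text
clock: 18.0
position: [0.4461, 0.018, 0.28]
tool_rot: [-3.137, -0.01, -0.194]
force: [-0.2, -1.1, -1.4]
grip_width: 0.0454
```

>>> step_arm:
  plan:
    - [[0, 0, 0, 0], [0, 0, 0, 0], [0, 0, 0, 0]]

```text
clock: 18.25
position: [0.4461, 0.0186, 0.28]
tool_rot: [-3.137, -0.01, -0.193]
force: [-0.7, 0.6, -1.1]
grip_width: 0.0454
```

```bash
python3 - <<'E'
from m import *
s=bot.grab_frame("scene"); crop(s,220,130,350,270,5,"pics/s15.png"); st(); to([(*J(0,45),199)],th)
E
```

```text
t18.30 [446.2  18.9 280. ] [-3.137 -0.01  -0.192] F [-0.2  0.5 -1.3] w0.0451
[ 0.06  0.46 -8.1 ] 0.006
```

View pics/s15.png

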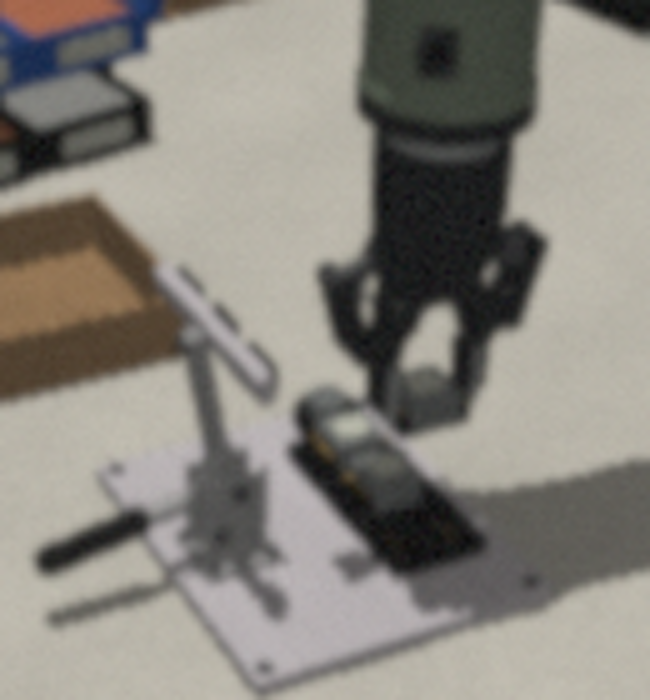

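>>> step_arm:
  plan:
    - [[0.1, 0.5, 0, 0.006], [0.1, 0.5, -2, 0.006], [0.1, 0.5, -4, 0.006], [0.1, 0.5, -5, 0.006], [0.1, 0.5, -5, 0.006], [0.1, 0.5, -5, 0.006]]

```text
clock: 18.8
position: [0.4472, 0.0242, 0.23]
tool_rot: [-3.137, -0.009, -0.186]
force: [0.6, -1.3, -1.3]
grip_width: 0.045
```

```bash
python3 - <<'E'
from m import *
st(); to([(*J(0,45),199)],th)
E
```

```text
t18.80 [447.2  24.2 230. ] [-3.137 -0.009 -0.186] F [ 0.6 -1.3 -1.3] w0.0450
[-0.04 -0.06 -3.1 ] -0.0
```

>>> step_arm:
  plan:
    - [[-0.1, -0.1, -1, 0], [-0.1, -0.1, -2, 0], [-0.1, -0.1, -2.6, 0], [-0.1, -0.1, -3, 0], [-0.1, -0.1, -3.1, 0], [-0.1, -0.1, -3.1, 0], [-0.1, -0.1, -3.1, 0]]

```text
clock: 19.38
position: [0.4462, 0.0231, 0.1991]
tool_rot: [-3.137, -0.009, -0.186]
force: [0.1, 0.5, -1.1]
grip_width: 0.0446
```

>>> step_arm:
  plan:
    - [[0, 0, 0, 0], [0, 0, 0, 0], [0, 0, 0, 0]]
  jaw: 0.25

```text
clock: 19.63
position: [0.4463, 0.0231, 0.1993]
tool_rot: [-3.137, -0.01, -0.186]
force: [0.2, 0.7, 0.1]
grip_width: 0.0643
```

>>> step_arm:
  plan:
    - [[0, 0, 2.5, 0], [0, 0, 6, 0], [0, 2, 9, 0], [0, 6, 11, 0], [0, 10, 13, 0], [0, 14, 15, 0], [0, 18, 15, 0], [0, 18, 15, 0], [0, 18, 15, 0]]
  jaw: 0.25

```text
clock: 20.38
position: [0.4458, 0.2063, 0.3495]
tool_rot: [-3.136, -0.01, -0.181]
force: [-0.1, -1.2, -0.4]
grip_width: 0.0641
```

```bash
python3 - <<'E'
from m import *
t=bot.grab_frame("top"); s=bot.grab_frame("scene"); st()
crop(t,240,185,345,280,7,"pics/t16.png");crop(s,220,130,350,270,5,"pics/s16.png")
E
```

```text
t20.48 [446.1 202.9 349.2] [-3.137 -0.01  -0.185] F [-0.1 -1.  -0.9] w0.0642
```

View pics/t16.png

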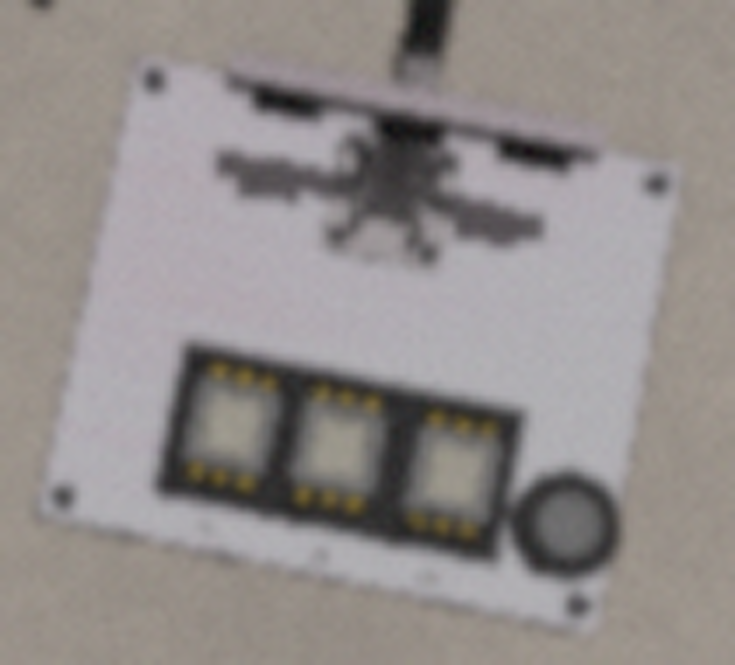

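View pics/s16.png

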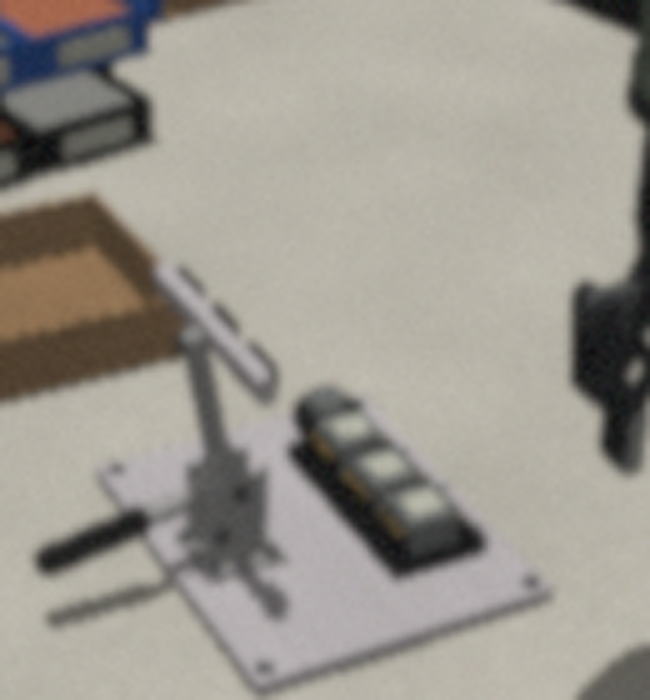

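All three modules are seated flat. Next I go behind the upright bar with the fingers shut.

```bash
python3 - <<'E'
from m import *
st(); to([(*J(161,0),400),(*J(161,0),323)],np.radians(79.3))
E
```

```text
t20.48 [446.1 202.9 349.2] [-3.137 -0.01  -0.185] F [-0.1 -1.  -0.9] w0.0642
[ 15.05 -25.34   5.08] 1.57
[ 15.05 -25.34  -2.62] 1.57
```

>>> step_arm:
  plan:
    - [[2, -2, 5, 0.12], [4, -4, 5, 0.24], [6, -6, 5, 0.36], [8, -9, 5, 0.48], [10, -12, 5, 0.6], [12, -15, 5, 0.72], [14, -18, 5, 0.84], [15, -21, 5, 0.96], [15, -24, 5, 1.08], [15, -25.3, 5, 1.2], [15, -25.3, 5, 1.32], [15, -25.3, 5, 1.44]]
  jaw: 1

```text
clock: 21.48
position: [0.5954, -0.0534, 0.3988]
tool_rot: [-3.137, -0.009, 1.256]
force: [0.3, 0.2, 0.6]
grip_width: -0.0002
```

>>> step_arm:
  plan:
    - [[0.1, 0, 0, 0.12], [0.1, 0, -1, 0.13], [0.1, 0, -1, 0.13], [0.1, 0, -1, 0.13]]

```text
clock: 21.82
position: [0.5959, -0.0541, 0.3879]
tool_rot: [-3.135, -0.008, 1.381]
force: [-0.1, -0.3, -0.1]
grip_width: -0.0003
```

```bash
python3 - <<'E'
from m import *
st(); to([(*J(161,0),323)],np.radians(79.3))
s=bot.grab_frame("scene"); crop(s,180,60,340,270,3.5,"pics/s17.png")
t=bot.grab_frame("top"); crop(t,240,155,345,280,6,"pics/t17.png")
E
```

```text
t21.82 [595.9 -54.1 387.9] [-3.135 -0.008  1.381] F [-0.1 -0.3 -0.1] w-0.0003
[ 0.07  0.36 -6.49] 0.003
```

View pics/s17.png

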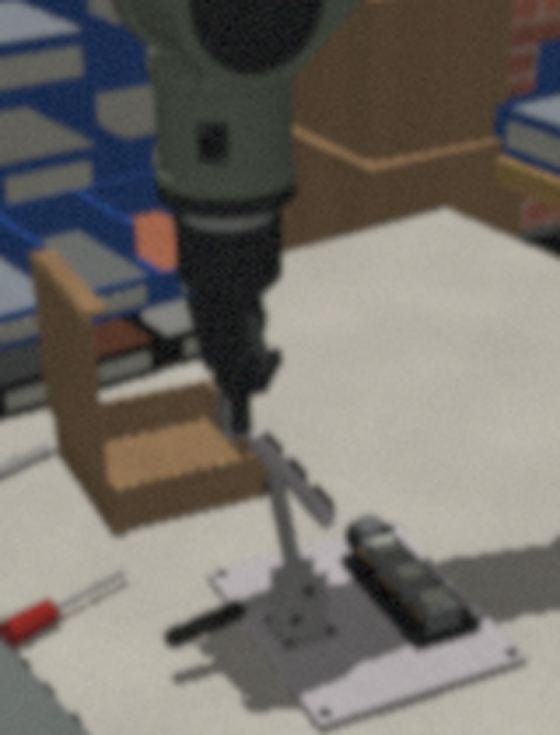

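>>> step_arm:
  plan:
    - [[0.3, 0.3, -2, 0], [0.3, 0.3, -4.5, 0], [0.3, 0.3, -6.5, 0], [0.3, 0.3, -6.5, 0], [0.3, 0.3, -6.5, 0]]

```text
clock: 22.33
position: [0.5992, -0.0505, 0.3234]
tool_rot: [-3.135, -0.008, 1.382]
force: [0.4, -0.6, 0.9]
grip_width: -0.0001
```

```bash
python3 - <<'E'
from m import *
st()
pts=[(45,88),(25.7,92),(8,98),(-10,98),(-28.7,96.1),(-48,87),(-64,77.3),(-78,63),(-89,46.3),(-96.4,27.7)]
to([(*J(105+x+11,0),235+z) for x,z in pts],np.radians(79.3))
E
```

```text
t22.33 [599.2 -50.5 323.4] [-3.135 -0.008  1.382] F [ 0.4 -0.6  0.9] w-0.0001
[-0.26 -0.01 -0.04] 0.002
[-2.15  0.35  0.36] 0.002
[-3.89  0.68  0.96] 0.002
[-5.66  1.01  0.96] 0.002
[-7.5   1.36  0.77] 0.002
[-9.4   1.72 -0.14] 0.002
[-10.97   2.01  -1.11] 0.002
[-12.34   2.27  -2.54] 0.002
[-13.43   2.48  -4.21] 0.002
[-14.15   2.61  -6.07] 0.002
```

>>> step_arm:
  plan:
    - [[-2.2, 0.4, 0.4, 0], [-3.9, 0.7, 0.9, 0], [-5.7, 1, 1, 0], [-7.5, 1.4, 0.8, 0], [-9.4, 1.7, -0.1, 0], [-11, 2, -1.1, 0], [-12.3, 2.3, -2.5, 0], [-13.4, 2.5, -4.2, 0], [-13.4, 2.5, -4.2, 0], [-13.4, 2.5, -4.2, 0]]

```text
clock: 23.17
position: [0.4657, -0.0255, 0.2825]
tool_rot: [-3.136, -0.008, 1.381]
force: [0.6, -0.8, 0.9]
grip_width: -0.0003
```

```bash
python3 - <<'E'
from m import *
st()
s=bot.grab_frame("scene"); crop(s,200,80,350,270,4,"pics/s18.png")
E
```

```text
t23.17 [465.7 -25.5 282.5] [-3.136 -0.008  1.381] F [ 0.6 -0.8  0.9] w-0.0003
```

View pics/s18.png

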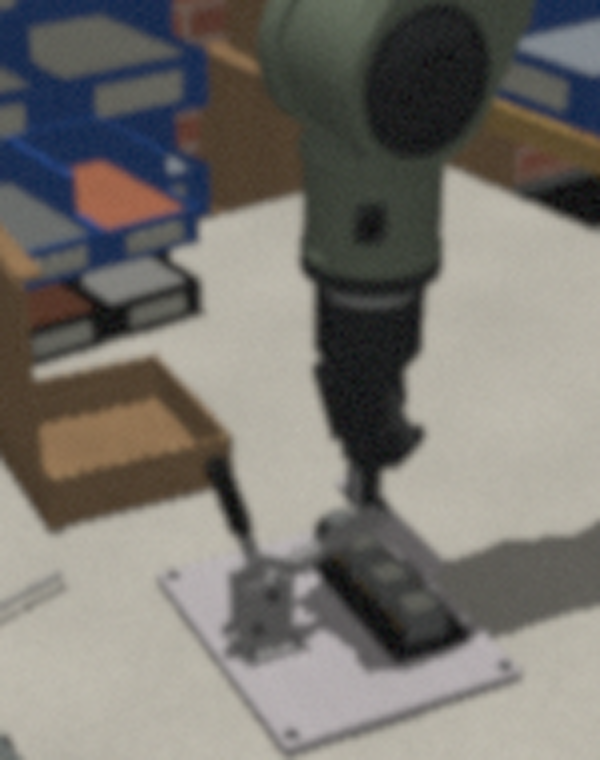

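The lever follows to about 0.4 rad. Now I press down.

>>> step_arm:
  plan:
    - [[-0.4, 0.1, -0.9, 0], [-0.8, 0.2, -1.8, 0], [-1.2, 0.2, -2.6, 0], [-1.5, 0.3, -3.2, 0], [-1.5, 0.3, -3.5, 0], [-1.5, 0.3, -3.5, 0]]

```text
clock: 23.72
position: [0.4514, -0.0225, 0.2475]
tool_rot: [-3.137, -0.008, 1.381]
force: [0.6, 0.9, 0.1]
grip_width: 0.0002
```

>>> step_arm:
  plan:
    - [[0, 0, -0.3, 0], [0, 0, -0.3, 0], [0, 0, -0.3, 0]]

```text
clock: 23.97
position: [0.4518, -0.0226, 0.2453]
tool_rot: [-3.138, -0.009, 1.381]
force: [-4.0, -0.4, 19.6]
grip_width: -0.0001
```

```bash
python3 - <<'E'
from m import *
st()
s=bot.grab_frame("scene"); crop(s,200,80,350,270,4,"pics/s19.png")
E
```

```text
t23.97 [451.8 -22.6 245.3] [-3.138 -0.009  1.381] F [-4.  -0.4 19.6] w-0.0001
```

View pics/s19.png

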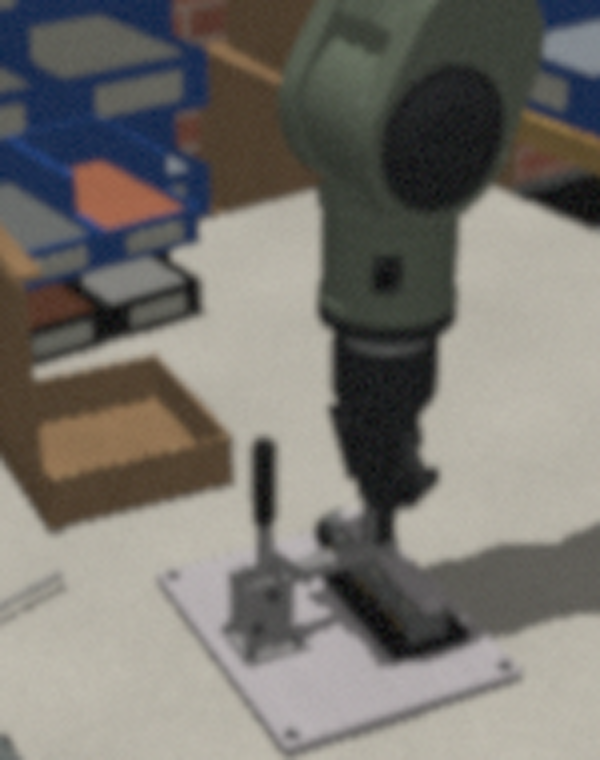

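>>> step_arm:
  plan:
    - [[0, 0, -0.15, 0], [0, 0, -0.15, 0], [0, 0, -0.15, 0]]

```text
clock: 24.27
position: [0.4518, -0.0228, 0.245]
tool_rot: [-3.138, -0.01, 1.38]
force: [-11.4, 1.8, 41.3]
grip_width: 0.0003
```

```bash
python3 - <<'E'
from m import *
st()
s=bot.grab_frame("scene"); 
for a in (0,.06,.12,.2):
    for r in (60,120):
        x=105+r*np.sin(a); z=62+r*np.cos(a); w=J(x,0); print(a,r,np.round(proj(s,(w[0]/1e3,w[1]/1e3,z/1e3)),1))
L=s["pixels"].astype(int).max(2)
for v in range(188,214,3):
    r=L[v,255:280]; d=np.clip(70-r,0,None); print(v, round((d*np.arange(255,280)).sum()/max(d.sum(),1),2), d.sum())
crop(s,250,180,285,220,12,"pics/s20.png")
E
```

```text
t24.27 [451.8 -22.8 245. ] [-3.138 -0.01   1.38 ] F [-11.4   1.8  41.3] w0.0003
0 60 [266.7 207.9]
0 120 [266.8 189.6]
0.06 60 [265.6 208.2]
0.06 120 [264.4 190.2]
0.12 60 [264.4 208.6]
0.12 120 [262. 191.]
0.2 60 [262.9 209.2]
0.2 120 [258.9 192.3]
188 0.0 0
191 265.48 82
194 265.45 147
197 265.51 140
200 265.5 144
203 265.5 135
206 265.62 127
209 265.53 108
212 0.0 0
```

View pics/s20.png

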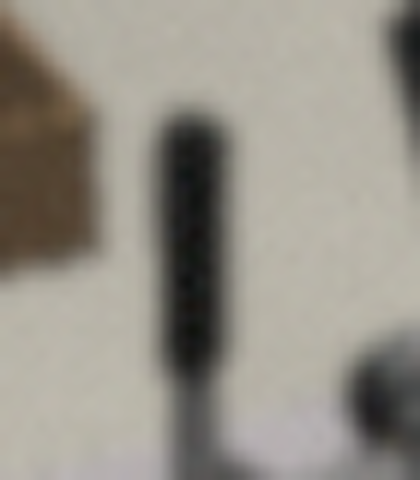

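The handle's image line is vertical within 0.02 rad, so the clamp is fully down. Lift and go to the start button with the jaws along jig x.

>>> step_arm:
  plan:
    - [[0, 0, 2, 0], [0, 0, 5, -0.12], [-1, -2, 5, -0.24], [-2, -5, 5, -0.36], [-4, -8.8, 5, -0.48], [-4, -8.8, 5, -0.6], [-4, -8.8, 5, -0.72], [-4, -8.8, 5, -0.84], [-4, -8.8, 5, -0.96], [-4, -8.8, 5, -1.08], [-4, -8.8, 5, -1.2], [-4, -8.8, 5, -1.32]]

```text
clock: 25.32
position: [0.4122, -0.1108, 0.2953]
tool_rot: [-3.138, -0.011, 0.054]
force: [-0.5, -0.3, 0.2]
grip_width: -0.0001
```

>>> step_arm:
  plan:
    - [[0, 0, 0, -0.12], [0, 0, 0, -0.24], [0, 0, 0, -0.24], [0, 0, 0, -0.24]]

```text
clock: 25.65
position: [0.4124, -0.1107, 0.2954]
tool_rot: [-3.138, -0.011, -0.181]
force: [-0.5, 0.4, -0.2]
grip_width: -0.0003
```

```bash
python3 - <<'E'
from m import *
st(); to([(*J(-10,-94),210),(*J(-10,-94),200)],th)
s=bot.grab_frame("scene"); crop(s,200,80,350,270,4,"pics/s21.png")
t=bot.grab_frame("top"); crop(t,240,185,345,280,7,"pics/t21.png")
E
```

```text
t25.65 [ 412.4 -110.7  295.4] [-3.138 -0.011 -0.181] F [-0.5  0.4 -0.2] w-0.0003
[-0.13 -0.05 -8.54] -0.005
[-0.13 -0.05 -9.54] -0.005
```

View pics/s21.png

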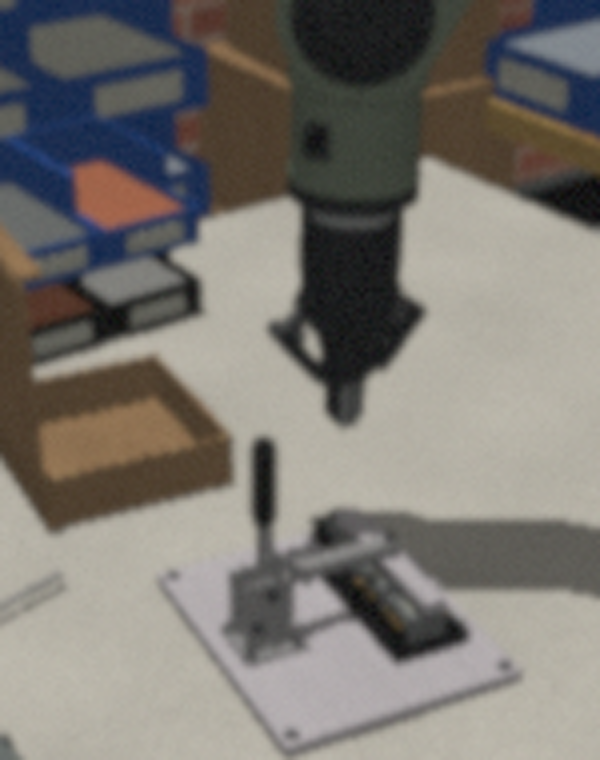

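>>> step_arm:
  plan:
    - [[-0.1, 0, -3, 0], [-0.1, 0, -6, 0], [-0.1, 0, -7.5, 0], [-0.1, 0, -8.4, 0], [-0.1, 0, -8.8, 0], [-0.1, 0, -9.1, 0], [-0.1, 0, -9.3, 0], [-0.1, 0, -9.3, 0], [-0.1, 0, -9.3, 0]]

```text
clock: 26.5
position: [0.4113, -0.1108, 0.2029]
tool_rot: [-3.138, -0.011, -0.181]
force: [-2.5, -0.9, 4.4]
grip_width: -0.0
```

>>> step_arm:
  plan:
    - [[0, 0, -0.2, 0], [0, 0, -0.2, 0], [0, 0, -0.2, 0]]

```text
clock: 26.75
position: [0.4114, -0.1108, 0.2013]
tool_rot: [-3.138, -0.012, -0.181]
force: [-5.0, -0.3, 12.5]
grip_width: -0.0001
```

```bash
python3 - <<'E'
from m import *
st()
s=bot.grab_frame("scene"); crop(s,230,130,340,250,6,"pics/s22.png")
E
```

```text
t26.75 [ 411.4 -110.8  201.3] [-3.138 -0.012 -0.181] F [-5.  -0.3 12.5] w-0.0001
```

View pics/s22.png

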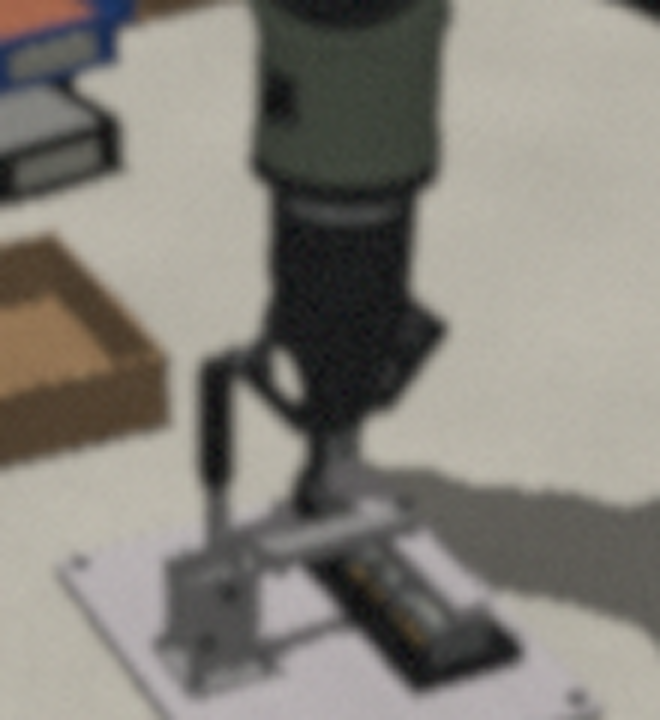

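Bottomed: 12.5 N, against 5 N of spring, at 6 mm of travel. Lift, turn back and reopen the clamp.

>>> step_arm:
  plan:
    - [[0, 0, 3, 0], [0, 0, 7, 0.12], [0, 0, 11.8, 0.24], [2, 2, 15, 0.36], [4, 4, 18, 0.48], [6, 6, 18, 0.6], [8.6, 7.9, 18, 0.72], [8.6, 7.9, 18, 0.84], [8.6, 7.9, 18, 0.96], [8.6, 7.9, 18, 1.08], [8.6, 7.9, 18, 1.2], [8.6, 7.9, 18, 1.32]]

```text
clock: 27.8
position: [0.4976, -0.0316, 0.3817]
tool_rot: [-3.139, -0.013, 1.146]
force: [-0.0, 0.2, -0.3]
grip_width: -0.0004
```

>>> step_arm:
  plan:
    - [[0, 0, 0, 0.12], [0, 0, 0, 0.24], [0, 0, -2, 0.24], [0, 0, -4, 0.24], [0, 0, -6.2, 0.24], [0, 0, -6.2, 0.24]]

```text
clock: 28.3
position: [0.4968, -0.0312, 0.3171]
tool_rot: [-3.135, -0.012, 1.387]
force: [-0.8, -0.2, -1.2]
grip_width: -0.0003
```

```bash
python3 - <<'E'
from m import *
st()
pts=[(105+cx-11,235+cz) for cx,cz in [(-9,85),(24.8,81.8),(54.7,65.7),(75.9,39.2),(84.2,15),(85.4,2.3),(85.2,-4)]]
to([(*J(x,0),z) for x,z in pts],np.radians(79.3))
s=bot.grab_frame("scene"); crop(s,230,130,340,250,6,"pics/s23.png")
E
```

```text
t28.30 [496.8 -31.2 317.1] [-3.135 -0.012  1.387] F [-0.8 -0.2 -1.2] w-0.0003
[ 2.51 -0.52  0.29] -0.003
[ 5.83 -1.15 -0.03] -0.003
[ 8.77 -1.7  -1.64] -0.003
[10.85 -2.1  -4.29] -0.003
[11.67 -2.25 -6.71] -0.003
[11.79 -2.27 -7.98] -0.003
[11.77 -2.27 -8.61] -0.003
```

View pics/s23.png

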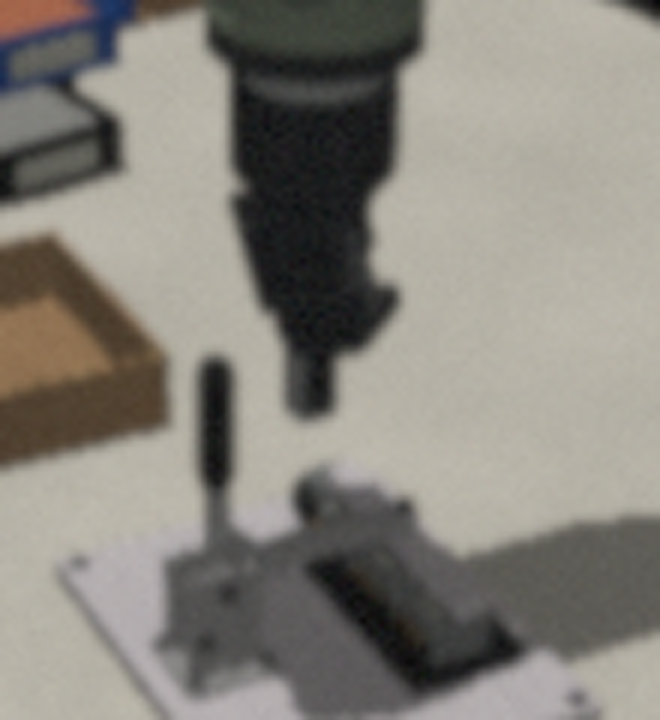

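>>> step_arm:
  plan:
    - [[2.5, -0.5, 0.3, 0], [4.1, -0.8, 0.1, 0], [5.8, -1.1, 0, 0], [7.4, -1.4, -0.7, 0], [8.8, -1.7, -1.6, 0], [9.9, -1.9, -2.9, 0], [10.8, -2.1, -4.3, 0], [11.3, -2.2, -5.5, 0], [11.7, -2.3, -6.7, 0], [11.8, -2.3, -8, 0], [11.8, -2.3, -8.7, 0], [11.8, -2.3, -8.7, 0]]

```text
clock: 29.35
position: [0.6145, -0.0542, 0.2303]
tool_rot: [-3.134, -0.011, 1.387]
force: [-0.8, 0.5, -0.6]
grip_width: -0.0001
```

>>> step_arm:
  plan:
    - [[0, 0, 3, 0], [0, 0, 7, 0], [0, 0, 11, 0], [0, 2, 14, -0.12], [-3, 5, 16, -0.24], [-6, 8, 16, -0.36], [-9, 11, 16, -0.48], [-12, 14, 16, -0.6], [-14, 17, 16, -0.72], [-14, 20, 16, -0.84], [-14, 23, 16, -0.96], [-14, 23, 16, -1.08]]
  jaw: 0.2

```text
clock: 30.35
position: [0.473, 0.1816, 0.3905]
tool_rot: [-3.131, -0.012, 0.311]
force: [-0.5, 0.9, 0.3]
grip_width: 0.0684
```

```bash
python3 - <<'E'
from m import *
st()
s=bot.grab_frame("scene"); crop(s,180,80,340,270,3.5,"pics/s24.png")
t=bot.grab_frame("top"); cv2.imwrite("pics/t24.png",t["pixels"]); crop(t,240,185,345,280,7,"pics/t24b.png")
st()
E
```

```text
t30.35 [473.  181.6 390.5] [-3.131 -0.012  0.311] F [-0.5  0.9  0.3] w0.0684
t30.45 [473.6 177.  390.3] [-3.133 -0.011  0.31 ] F [-0.  -0.7 -0.6] w0.0682
```

View pics/s24.png

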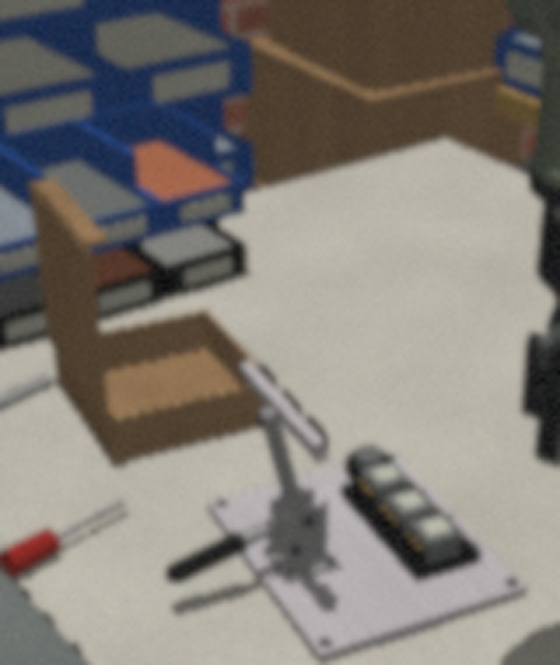

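View pics/t24b.png

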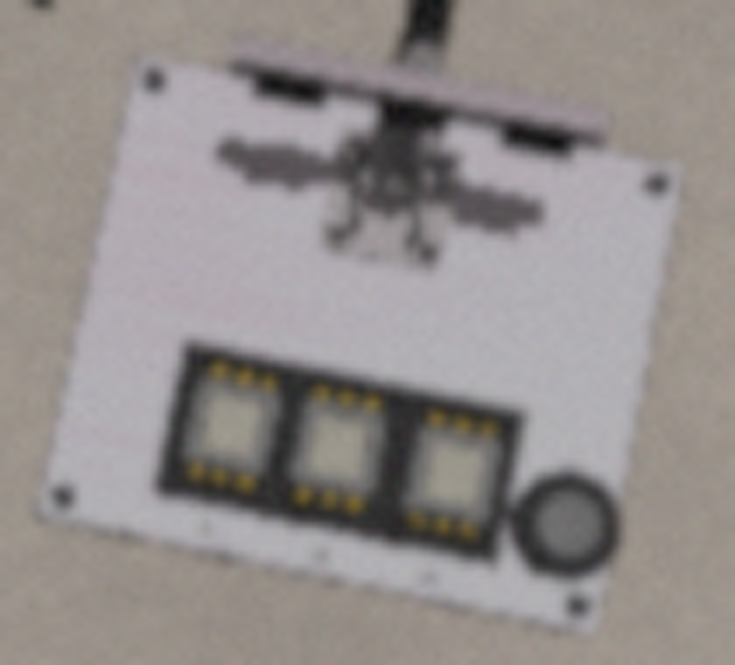

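View pics/t24.png

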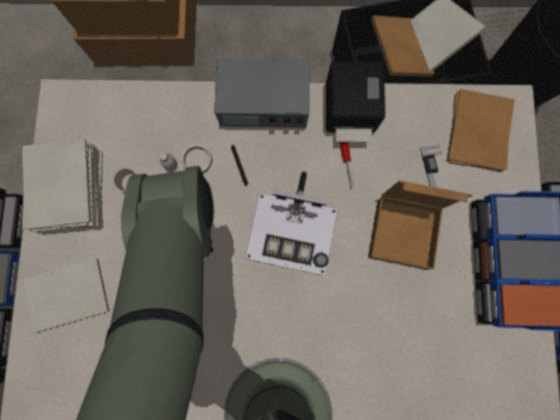

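The clamp is open again and all modules are still seated. Now pocket0 goes to the carton.

```bash
python3 - <<'E'
from m import *
st(); to([(*J(0,-45),280),(*J(0,-45),199)],th)
E
```

```text
t30.45 [473.6 177.  390.3] [-3.133 -0.011  0.31 ] F [-0.  -0.7 -0.6] w0.0682
[ -4.36 -24.19 -11.03] -0.496
[ -4.36 -24.19 -19.13] -0.496
```

>>> step_arm:
  plan:
    - [[-1, -4, -2, -0.12], [-2, -8, -4, -0.24], [-3, -12, -6, -0.36], [-4, -16, -8, -0.496], [-4.4, -20, -9, -0.496], [-4.4, -24.2, -11, -0.496], [-4.4, -24.2, -11, -0.496], [-4.4, -24.2, -11, -0.496], [-4.4, -24.2, -11, -0.496]]

```text
clock: 31.2
position: [0.4289, -0.067, 0.2803]
tool_rot: [-3.133, -0.01, -0.187]
force: [0.1, 1.5, 0.0]
grip_width: 0.0681
```

```bash
python3 - <<'E'
from m import *
st(); to([(*J(0,-45),199)],th)
E
```

```text
t31.20 [428.9 -67.  280.3] [-3.133 -0.01  -0.187] F [0.1 1.5 0. ] w0.0681
[ 0.12  0.2  -8.13] 0.0
```

>>> step_arm:
  plan:
    - [[0.1, 0.2, -2.5, 0], [0.1, 0.2, -5, 0], [0.1, 0.2, -7, 0], [0.1, 0.2, -8.1, 0], [0.1, 0.2, -8.1, 0], [0.1, 0.2, -8.1, 0]]

```text
clock: 31.7
position: [0.4299, -0.0645, 0.1998]
tool_rot: [-3.133, -0.009, -0.184]
force: [-0.1, -0.1, 0.0]
grip_width: 0.0678
```

>>> step_arm:
  plan:
    - [[0, 0, 0, 0], [0, 0, 0, 0], [0, 0, 0, 0], [0, 0, 0, 0], [0, 0, 0, 0], [0, 0, 0, 0]]
  jaw: 1
  force: 40

```text
clock: 32.2
position: [0.4302, -0.0642, 0.201]
tool_rot: [-3.132, -0.011, -0.183]
force: [-2.2, 2.1, 16.5]
grip_width: 0.0454
```

>>> step_arm:
  plan:
    - [[0, 0, 2, 0], [0, 0, 5, 0], [0, 0, 8, 0], [0, 0, 11, 0], [0, -3, 11, 0], [0, -7, 11, 0], [0, -11, 11, 0], [0, -11, 11, 0], [0, -11, 11, 0]]

```text
clock: 32.95
position: [0.4296, -0.1762, 0.3118]
tool_rot: [-3.132, -0.012, -0.187]
force: [-0.2, 0.2, -0.6]
grip_width: 0.0447
```

```bash
python3 - <<'E'
from m import *
s=bot.grab_frame("scene"); crop(s,180,80,340,270,3.5,"pics/s25.png")
st(); to([(*CT(-20,-45),300),(*CT(-20,-45),186)],th)
E
```

```text
t33.00 [ 429.9 -174.6  311.5] [-3.132 -0.011 -0.185] F [ 0.9  0.4 -0.1] w0.0453
[  3.36 -20.92  -1.15] -0.001
[  3.36 -20.92 -12.55] -0.001
```

View pics/s25.png

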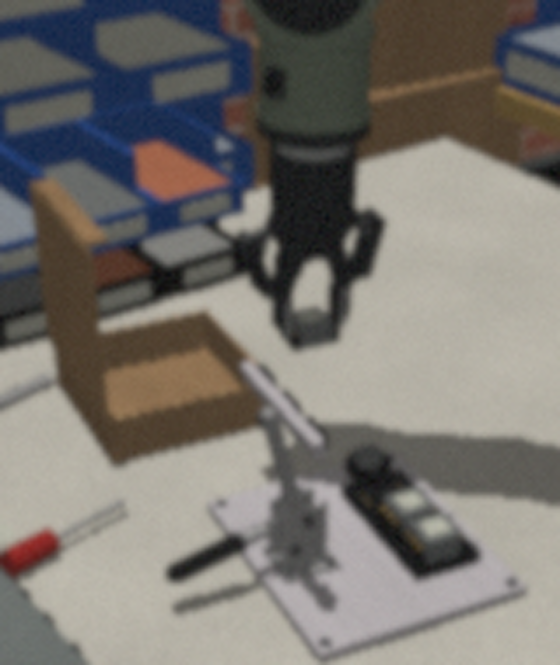

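>>> step_arm:
  plan:
    - [[0.5, -4, 0, 0], [1.2, -8, 0, 0], [2, -12, 0, 0], [2.6, -16, 0, 0], [3.4, -20.9, 0, 0], [3.4, -20.9, -1, 0], [3.4, -20.9, -2, 0], [3.4, -20.9, -2, 0], [3.4, -20.9, -2, 0]]

```text
clock: 33.75
position: [0.4644, -0.3818, 0.2913]
tool_rot: [-3.131, -0.01, -0.183]
force: [-0.5, 1.0, -0.0]
grip_width: 0.0447
```

```bash
python3 - <<'E'
from m import *
s=bot.grab_frame("scene"); crop(s,160,60,300,230,4,"pics/s26.png")
st(); to([(*CT(-20,-45),188)],th)
E
```

```text
t33.80 [ 464.5 -382.   291.8] [-3.131 -0.011 -0.183] F [ 0.1  0.8 -1.2] w0.0446
[ -0.1   -0.18 -10.38] -0.003
```

View pics/s26.png

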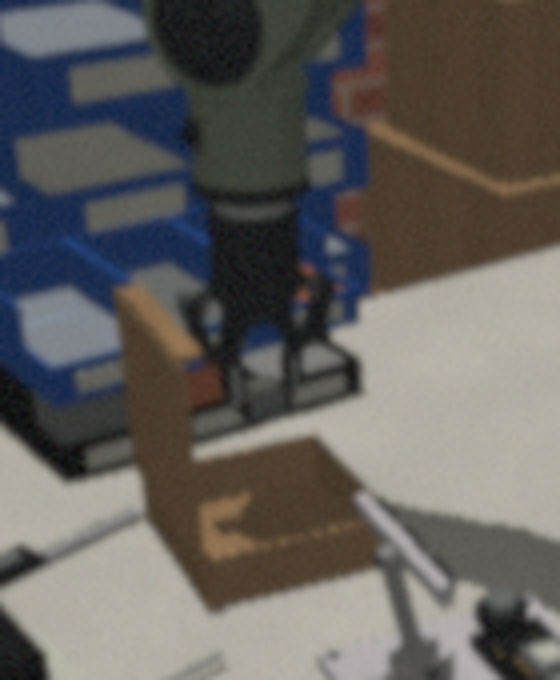

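>>> step_arm:
  plan:
    - [[-0.1, -0.1, -3, 0], [-0.1, -0.1, -6, 0], [-0.1, -0.1, -8, 0], [-0.1, -0.1, -9.3, 0], [-0.1, -0.1, -10, 0], [-0.1, -0.1, -10.3, 0], [-0.1, -0.1, -10.3, 0], [-0.1, -0.1, -10.3, 0]]

```text
clock: 34.47
position: [0.4638, -0.3831, 0.1898]
tool_rot: [-3.132, -0.012, -0.182]
force: [-0.3, -0.5, -0.6]
grip_width: 0.045
```

>>> step_arm:
  plan:
    - [[0, 0, 0, 0], [0, 0, 0, 0], [0, 0, 0, 0]]
  jaw: 0.3

```text
clock: 34.72
position: [0.4641, -0.3833, 0.1906]
tool_rot: [-3.132, -0.013, -0.182]
force: [-0.6, -0.1, -0.4]
grip_width: 0.0599
```

>>> step_arm:
  plan:
    - [[0, 0, 2.5, 0], [0, 0, 6, 0], [0, 0, 10, 0], [0, 3, 11.5, 0], [0, 7, 11.5, 0], [-0.5, 11, 11.5, 0], [-1, 15, 11.5, 0], [-1.5, 19, 11.5, 0], [-2, 23, 11.5, 0], [-2.5, 27, 11.5, 0], [-2.5, 31, 11.5, 0], [-2.5, 34, 11.5, 0]]

```text
clock: 35.72
position: [0.4385, -0.0404, 0.3059]
tool_rot: [-3.131, -0.013, -0.181]
force: [1.6, 0.3, 0.6]
grip_width: 0.0597
```

```bash
python3 - <<'E'
from m import *
st(); t=bot.grab_frame("top"); crop(t,365,195,450,275,9,"pics/t27.png")
s=bot.grab_frame("scene"); crop(s,180,80,340,270,3.5,"pics/s27.png")
st(); to([(*J(0,0),290),(*J(0,0),199)],th)
E
```

```text
t35.72 [438.5 -40.4 305.9] [-3.131 -0.013 -0.181] F [1.6 0.3 0.6] w0.0597
t35.82 [439.1 -38.7 305.6] [-3.13  -0.013 -0.176] F [ 0.5 -1.2 -0. ] w0.0596
[-0.07  1.8  -1.56] -0.01
[ -0.07   1.8  -10.66] -0.01
```

View pics/t27.png

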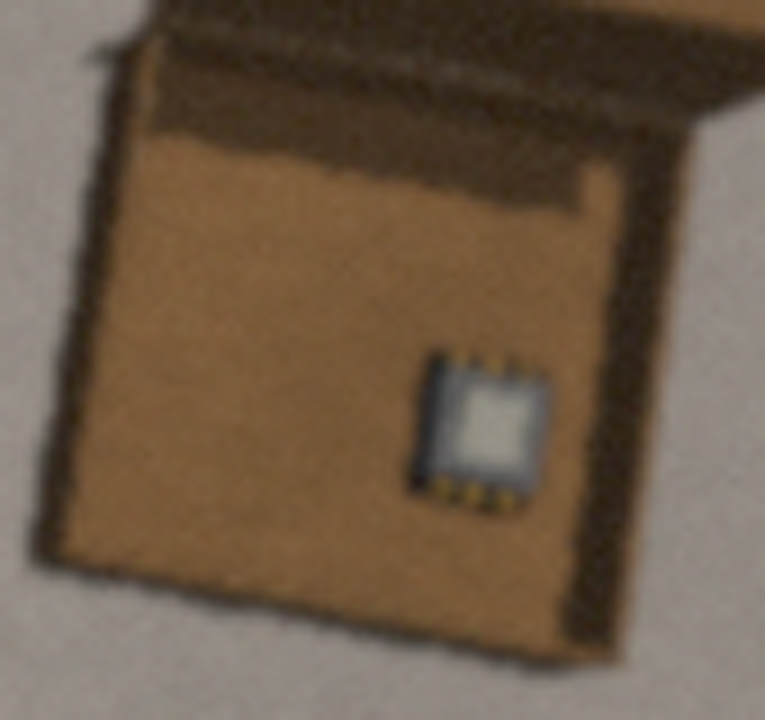

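View pics/s27.png

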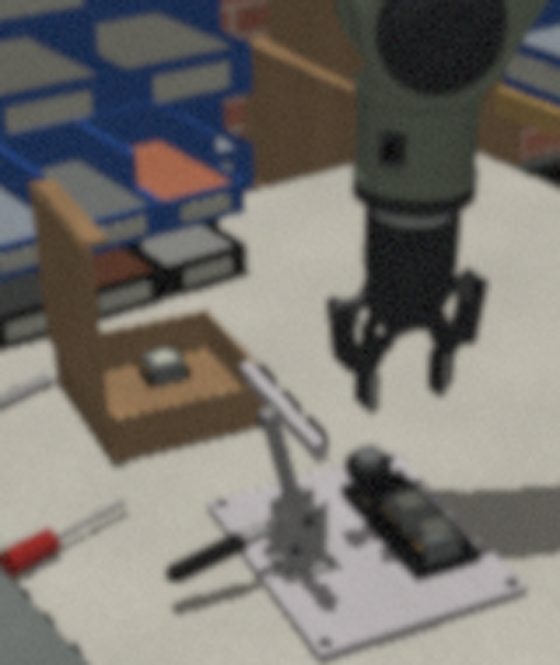

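The first module lies flat in the carton. Pocket1 next.

>>> step_arm:
  plan:
    - [[-0.1, 1.8, -1.5, -0.01], [-0.1, 1.8, -3, -0.01], [-0.1, 1.8, -4, -0.01], [-0.1, 1.8, -4, -0.01], [-0.1, 1.8, -4, -0.01]]
  jaw: 0.2

```text
clock: 36.23
position: [0.4381, -0.0217, 0.2657]
tool_rot: [-3.131, -0.012, -0.187]
force: [-0.5, 0.5, -0.1]
grip_width: 0.0686
```

```bash
python3 - <<'E'
from m import *
st(); to([(*J(0,0),199)],th)
E
```

```text
t36.23 [438.1 -21.7 265.7] [-3.131 -0.012 -0.187] F [-0.5  0.5 -0.1] w0.0686
[ 0.03  0.1  -6.67] 0.001
```

>>> step_arm:
  plan:
    - [[0, 0.1, -2.5, 0], [0, 0.1, -4.5, 0], [0, 0.1, -6, 0], [0, 0.1, -6.7, 0], [0, 0.1, -6.7, 0], [0, 0.1, -6.7, 0]]

```text
clock: 36.73
position: [0.4383, -0.0213, 0.1994]
tool_rot: [-3.131, -0.013, -0.188]
force: [0.1, 0.0, -0.2]
grip_width: 0.0683
```

>>> step_arm:
  plan:
    - [[0, 0, 0, 0], [0, 0, 0, 0], [0, 0, 0, 0], [0, 0, 0, 0], [0, 0, 0, 0], [0, 0, 0, 0]]
  jaw: 1
  force: 40

```text
clock: 37.23
position: [0.4386, -0.0214, 0.2005]
tool_rot: [-3.13, -0.015, -0.189]
force: [-2.2, -1.1, 17.3]
grip_width: 0.0452
```

>>> step_arm:
  plan:
    - [[0, 0, 2, 0], [0, 0, 5, 0], [0, 0, 8, 0], [0, -3, 11, 0], [0, -7, 11, 0], [0, -11, 11, 0], [0, -15, 11, 0], [0, -15, 11, 0], [0, -15, 11, 0]]

```text
clock: 37.98
position: [0.438, -0.1738, 0.3113]
tool_rot: [-3.131, -0.016, -0.193]
force: [-0.2, -0.7, -1.8]
grip_width: 0.0451
```

```bash
python3 - <<'E'
from m import *
s=bot.grab_frame("scene"); crop(s,180,80,340,270,3.5,"pics/s28.png")
st(); to([(*CT(-20,0),300),(*CT(-20,0),188)],th)
E
```

```text
t38.03 [ 438.3 -172.1  311. ] [-3.13  -0.015 -0.191] F [ 0.4  0.9 -0.4] w0.0450
[  3.3  -16.74  -1.1 ] 0.004
[  3.3  -16.74 -12.3 ] 0.004
```

View pics/s28.png

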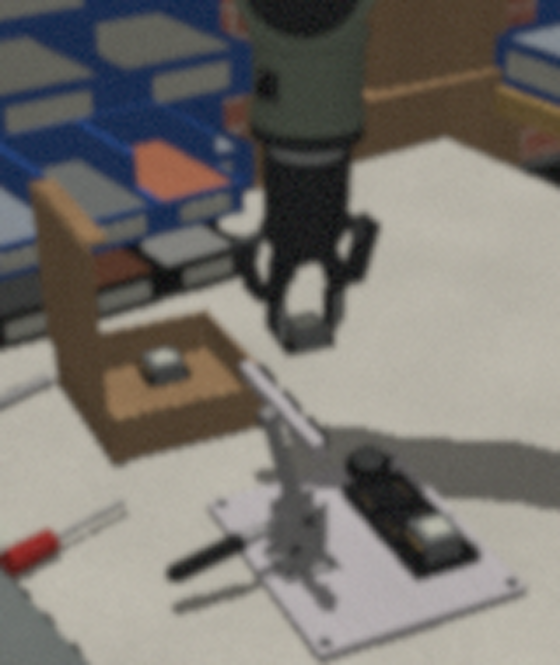

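>>> step_arm:
  plan:
    - [[0.8, -4, 0, 0], [1.6, -8, 0, 0], [2.4, -12, 0, 0], [3.3, -16.7, 0, 0], [3.3, -16.7, -2, 0], [3.3, -16.7, -4, 0], [3.3, -16.7, -4, 0], [3.3, -16.7, -4, 0]]

```text
clock: 38.7
position: [0.4717, -0.3377, 0.2708]
tool_rot: [-3.129, -0.013, -0.189]
force: [-0.1, 0.0, -0.9]
grip_width: 0.0451
```

```bash
python3 - <<'E'
from m import *
st(); to([(*CT(-20,0),188)],th)
E
```

```text
t38.70 [ 471.7 -337.7  270.8] [-3.129 -0.013 -0.189] F [-0.1  0.  -0.9] w0.0451
[-0.04 -0.18 -8.28] 0.003
```

>>> step_arm:
  plan:
    - [[0, -0.1, -3, 0], [0, -0.1, -5.5, 0], [0, -0.1, -7, 0], [0, -0.1, -7.8, 0], [0, -0.1, -8.2, 0], [0, -0.1, -8.2, 0], [0, -0.1, -8.2, 0]]

```text
clock: 39.28
position: [0.4722, -0.3387, 0.19]
tool_rot: [-3.13, -0.014, -0.188]
force: [0.3, 0.2, -0.1]
grip_width: 0.0446
```

>>> step_arm:
  plan:
    - [[0, 0, 0, 0], [0, 0, 0, 0], [0, 0, 0, 0]]
  jaw: 0.3

```text
clock: 39.53
position: [0.4725, -0.3387, 0.1908]
tool_rot: [-3.13, -0.016, -0.188]
force: [0.8, 0.3, 0.1]
grip_width: 0.0594
```

>>> step_arm:
  plan:
    - [[0, 0, 2.5, 0], [0, 0, 6, 0], [0, 0, 10, 0], [0, 3, 11.5, 0], [0, 7, 11.5, 0], [-0.5, 11, 11.5, 0], [-1, 15, 11.5, 0], [-1.5, 19, 11.5, 0], [-2, 23, 11.5, 0], [-2.5, 27, 11.5, 0], [-2.5, 31, 11.5, 0], [-2.5, 34, 11.5, 0]]

```text
clock: 40.53
position: [0.4469, 0.0042, 0.3061]
tool_rot: [-3.129, -0.016, -0.187]
force: [0.9, 0.9, -0.6]
grip_width: 0.0598
```

```bash
python3 - <<'E'
from m import *
t=bot.grab_frame("top"); crop(t,365,195,450,275,9,"pics/t29.png")
st(); to([(*J(0,45),290),(*J(0,45),199)],th)
E
```

```text
t40.58 [447.3   8.8 305.7] [-3.127 -0.014 -0.182] F [ 2.4  8.8 -1.2] w0.0599
[-0.05  1.47 -1.57] -0.004
[ -0.05   1.47 -10.67] -0.004
```

View pics/t29.png

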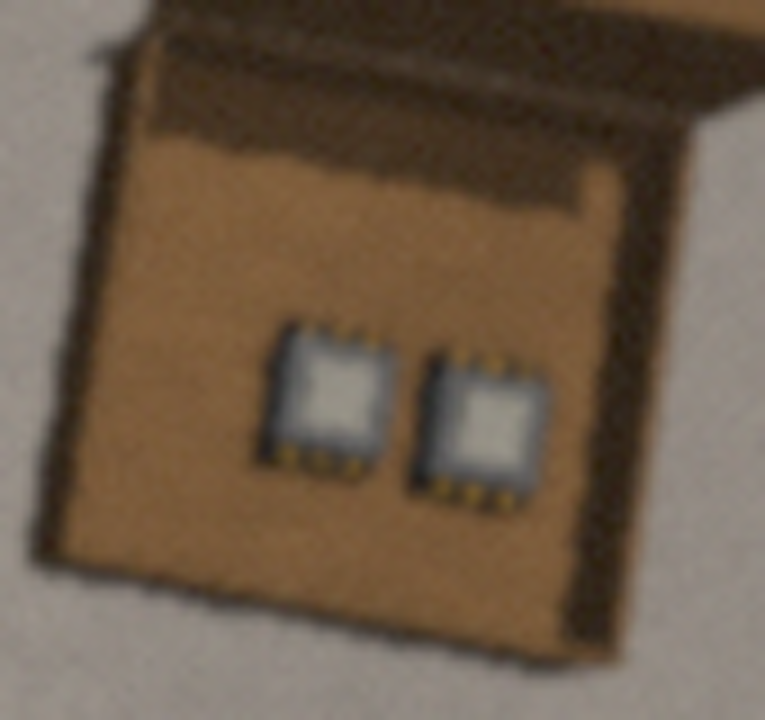

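Both are flat and side by side. The third next.

>>> step_arm:
  plan:
    - [[0, 1.5, -1.5, 0], [0, 1.5, -3, 0], [0, 1.5, -4, 0], [0, 1.5, -4, 0], [0, 1.5, -4, 0]]
  jaw: 0.2

```text
clock: 41.0
position: [0.4473, 0.0229, 0.2658]
tool_rot: [-3.128, -0.014, -0.183]
force: [-0.1, -0.8, 0.6]
grip_width: 0.0682
```

```bash
python3 - <<'E'
from m import *
st(); to([(*J(0,45),199)],th)
E
```

```text
t41.00 [447.3  22.9 265.8] [-3.128 -0.014 -0.183] F [-0.1 -0.8  0.6] w0.0682
[-0.06  0.07 -6.68] -0.003
```

>>> step_arm:
  plan:
    - [[-0.1, 0.1, -2.5, 0], [-0.1, 0.1, -4.5, 0], [-0.1, 0.1, -6, 0], [-0.1, 0.1, -6.7, 0], [-0.1, 0.1, -6.7, 0], [-0.1, 0.1, -6.7, 0]]

```text
clock: 41.5
position: [0.4466, 0.0233, 0.1995]
tool_rot: [-3.128, -0.014, -0.184]
force: [0.4, 0.1, 0.6]
grip_width: 0.0683
```

>>> step_arm:
  plan:
    - [[0, 0, 0, 0], [0, 0, 0, 0], [0, 0, 0, 0], [0, 0, 0, 0], [0, 0, 0, 0], [0, 0, 0, 0]]
  jaw: 1
  force: 40

```text
clock: 42.0
position: [0.4469, 0.0231, 0.2007]
tool_rot: [-3.127, -0.016, -0.185]
force: [-2.9, -1.6, 16.9]
grip_width: 0.0453
```

>>> step_arm:
  plan:
    - [[0, 0, 2, 0], [0, 0, 5, 0], [0, 0, 8, 0], [0, -3, 11, 0], [0, -7, 11, 0], [0, -11, 11, 0], [0, -15, 11, 0], [0, -19, 11, 0], [0, -19, 11, 0], [0, -19, 11, 0]]

```text
clock: 42.83
position: [0.4462, -0.1693, 0.3113]
tool_rot: [-3.127, -0.017, -0.19]
force: [-0.1, 1.8, -1.4]
grip_width: 0.0449
```

```bash
python3 - <<'E'
from m import *
s=bot.grab_frame("scene"); crop(s,180,80,340,270,3.5,"pics/s30.png")
st(); to([(*CT(-20,45),300),(*CT(-20,45),188)],th)
E
```

```text
t42.88 [ 446.6 -167.5  311.1] [-3.127 -0.016 -0.187] F [ 1.2  0.5 -1.1] w0.0449
[  3.25 -12.77  -1.11] 0.001
[  3.25 -12.77 -12.31] 0.001
```

View pics/s30.png

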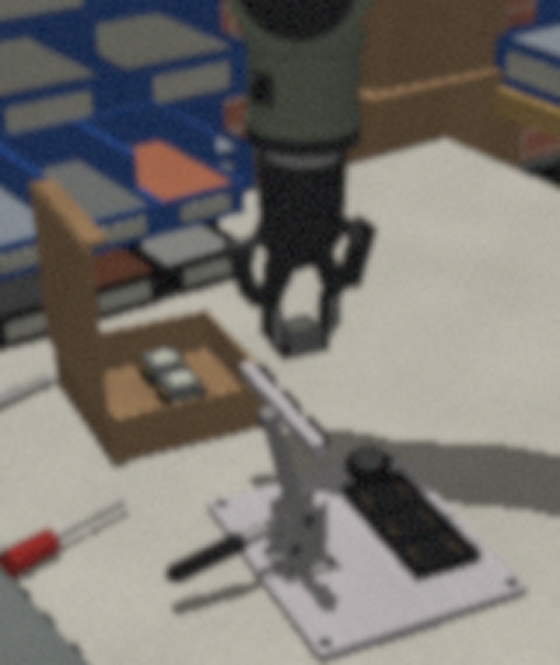

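>>> step_arm:
  plan:
    - [[0.8, -4, 0, 0], [1.6, -8, 0, 0], [3.2, -12.8, 0, 0], [3.2, -12.8, -2, 0], [3.2, -12.8, -4, 0], [3.2, -12.8, -4, 0], [3.2, -12.8, -4, 0]]

```text
clock: 43.47
position: [0.4788, -0.2942, 0.2709]
tool_rot: [-3.126, -0.015, -0.185]
force: [0.5, 0.4, -0.8]
grip_width: 0.0447
```

```bash
python3 - <<'E'
from m import *
st(); to([(*CT(-20,45),188)],th)
E
```

```text
t43.47 [ 478.8 -294.2  270.9] [-3.126 -0.015 -0.185] F [ 0.5  0.4 -0.8] w0.0447
[ 0.03 -0.1  -8.29] -0.001
```

>>> step_arm:
  plan:
    - [[0, -0.1, -3, 0], [0, -0.1, -5.5, 0], [0, -0.1, -7, 0], [0, -0.1, -7.8, 0], [0, -0.1, -8.2, 0], [0, -0.1, -8.2, 0], [0, -0.1, -8.2, 0]]

```text
clock: 44.05
position: [0.4792, -0.2951, 0.1901]
tool_rot: [-3.126, -0.016, -0.185]
force: [0.1, -0.7, -0.5]
grip_width: 0.0448
```

>>> step_arm:
  plan:
    - [[0, 0, 0, 0], [0, 0, 0, 0], [0, 0, 0, 0]]
  jaw: 0.3

```text
clock: 44.3
position: [0.4795, -0.2951, 0.1909]
tool_rot: [-3.127, -0.017, -0.185]
force: [0.3, -0.6, -0.8]
grip_width: 0.0598
```

>>> step_arm:
  plan:
    - [[0, 0, 2.5, 0], [0, 0, 6, 0], [0, 0, 10, 0], [-1, 3, 13, 0], [-1, 7, 17, 0], [-1, 11, 21, 0], [-1, 15, 23, 0], [-1, 15, 23, 0]]

```text
clock: 44.97
position: [0.4691, -0.1434, 0.4227]
tool_rot: [-3.125, -0.018, -0.185]
force: [0.4, 0.6, -0.5]
grip_width: 0.0602
```

```bash
python3 - <<'E'
from m import *
st()
t=bot.grab_frame("top"); crop(t,365,195,450,275,9,"pics/t31.png"); crop(t,360,160,480,275,6,"pics/t31b.png")
s=bot.grab_frame("scene"); crop(s,160,100,280,220,6,"pics/s31.png")
E
```

```text
t44.97 [ 469.1 -143.4  422.7] [-3.125 -0.018 -0.185] F [ 0.4  0.6 -0.5] w0.0602
```

View pics/t31b.png

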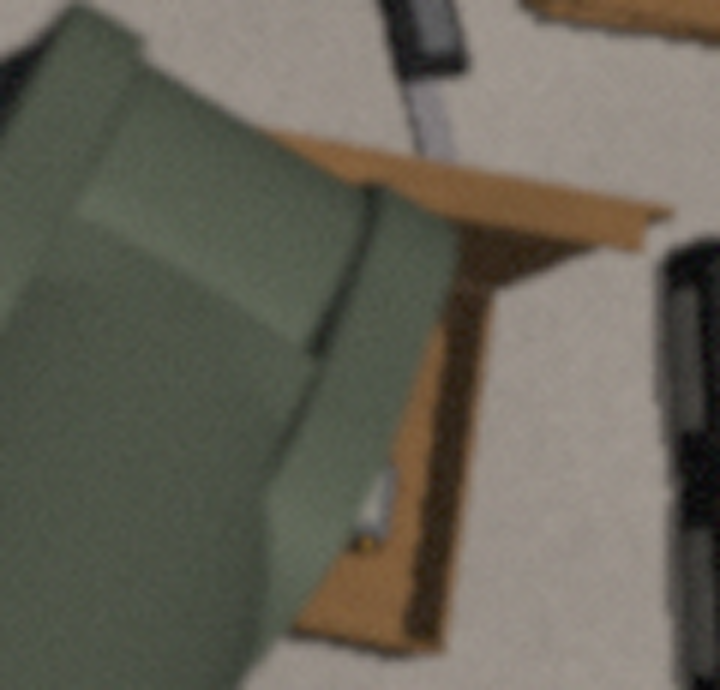

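View pics/s31.png

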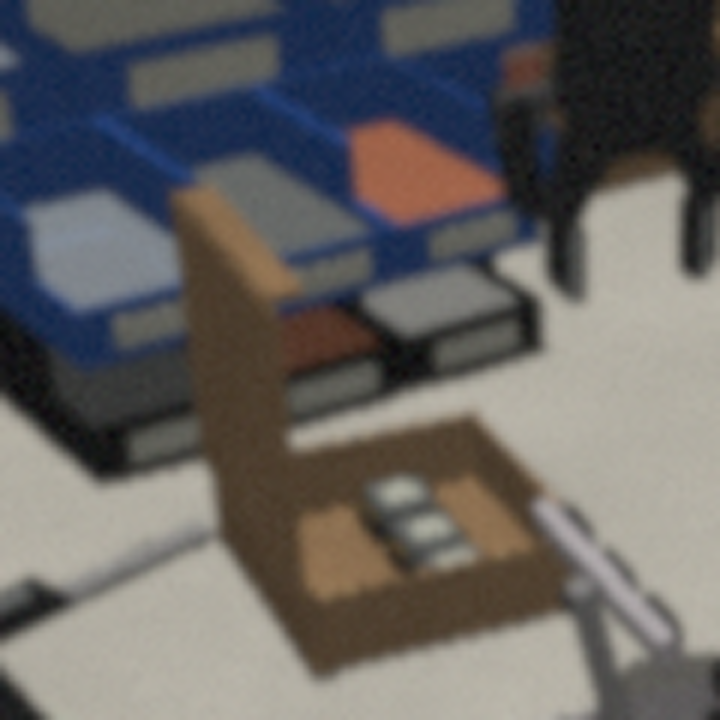

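All three modules lie flat side by side. Now behind the lid with the fingers shut.

```bash
python3 - <<'E'
from m import *
st(); to([(*CT(140,0),430),(*CT(140,0),365)],tc+np.pi/2)
E
```

```text
t45.07 [ 470.4 -141.   423.3] [-3.124 -0.02  -0.179] F [ 0.9 -1.2 -0.4] w0.0598
[ 15.85 -22.63   0.67] -1.567
[ 15.85 -22.63  -5.83] -1.567
```

>>> step_arm:
  plan:
    - [[2, -2, 2, -0.12], [4, -4, 2, -0.24], [6, -6, 2, -0.36], [8, -9, 2, -0.48], [10, -12, 2, -0.6], [12, -15, 2, -0.72], [14, -18, 2, -0.84], [15.8, -21, 2, -0.96], [15.8, -22.6, 2, -1.08], [15.8, -22.6, 2, -1.2], [15.8, -22.6, 2, -1.32], [15.8, -22.6, 2, -1.44]]
  jaw: 1

```text
clock: 46.07
position: [0.6278, -0.3684, 0.4428]
tool_rot: [-3.124, -0.02, -1.626]
force: [0.2, 0.6, 0.5]
grip_width: 0.0002
```

>>> step_arm:
  plan:
    - [[0, 0, 0, -0.12], [0, 0, 0, -0.13], [0, 0, 0, -0.13]]

```text
clock: 46.32
position: [0.6275, -0.3689, 0.4423]
tool_rot: [-3.125, -0.021, -1.754]
force: [0.0, 0.1, 0.0]
grip_width: 0.0001
```

```bash
python3 - <<'E'
from m import *
st(); print(bot.observe()["qpos"]); to([(*CT(140,0),365)],tc+np.pi/2)
s=bot.grab_frame("scene"); crop(s,120,30,280,220,3.6,"pics/s32.png")
t=bot.grab_frame("top"); crop(t,340,130,480,275,4,"pics/t32.png")
E
```

```text
t46.32 [ 627.5 -368.9  442.3] [-3.125 -0.021 -1.754] F [0.  0.1 0. ] w0.0001
[-0.04369585  0.89790177  1.06250547  1.2837502  -0.76626529  1.35480922
 -0.77600198]
[ 0.13  0.15 -7.73] 0.009
```

View pics/s32.png

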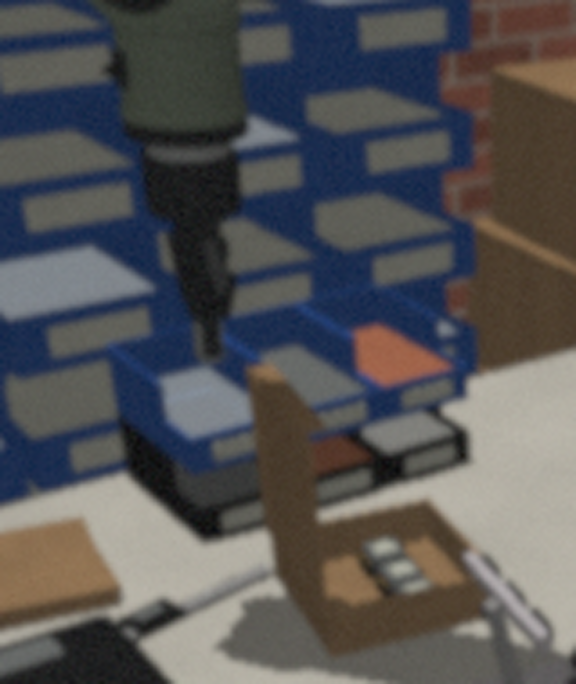

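View pics/t32.png

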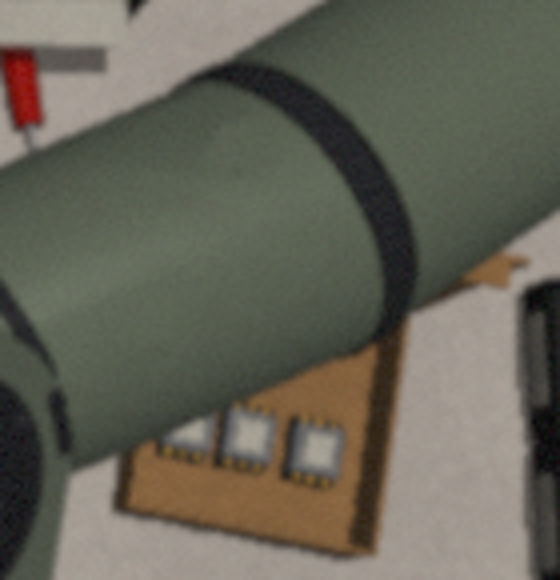

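```bash
python3 - <<'E'
from m import *
s=bot.grab_frame("scene"); cv2.imwrite("pics/s33.png",s["pixels"])
t=bot.grab_frame("top"); cv2.imwrite("pics/t33.png",t["pixels"])
E
```

```text
(no output)
```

View pics/s33.png

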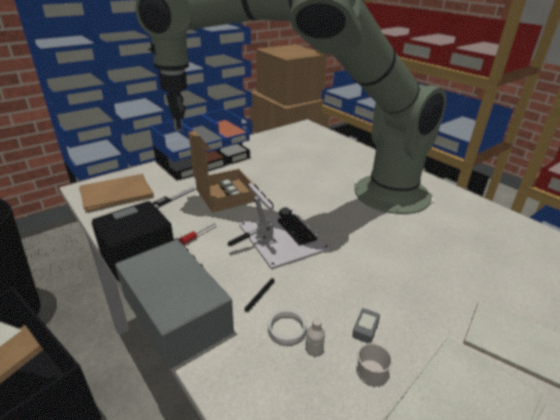

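View pics/t33.png

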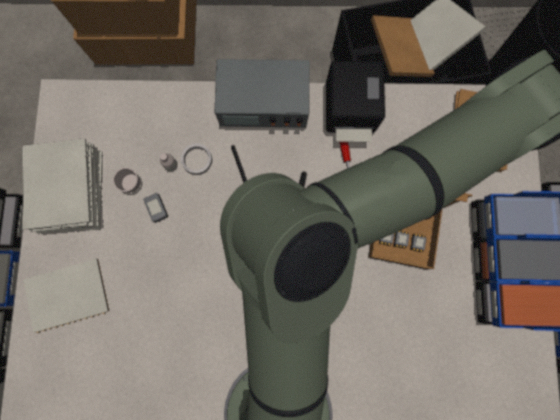

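The elbow is high and clear of everything. Lower the fingers behind the lid.

>>> step_arm:
  plan:
    - [[0.1, 0.1, -2.5, 0], [0.1, 0.1, -5, 0], [0.1, 0.1, -7.5, 0], [0.1, 0.1, -7.7, 0], [0.1, 0.1, -7.7, 0]]

```text
clock: 46.93
position: [0.6287, -0.3674, 0.3654]
tool_rot: [-3.126, -0.02, -1.752]
force: [0.9, 0.3, 0.6]
grip_width: -0.0001
```

```bash
python3 - <<'E'
from m import *
st(); print(bot.observe()["qpos"])
pts=[(110,195),(93,198),(65,198),(34.4,191.7),(15,183),(-5.2,170.5),(-22,156),(-36.5,138.5),(-45,125),(-51.6,112.6)]
to([(*CT(x+11,0),z+173) for x,z in pts],tc+np.pi/2)
s=bot.grab_frame("scene"); crop(s,120,30,280,220,3.6,"pics/s34.png")
E
```

```text
t46.93 [ 628.7 -367.4  365.4] [-3.126 -0.02  -1.752] F [0.9 0.3 0.6] w-0.0001
[-0.04384643  0.96130909  1.01400687  1.36713543 -0.81950148  1.23186255
 -0.73274915]
[-1.85  0.34  0.26] 0.007
[-3.52  0.63  0.56] 0.007
[-6.28  1.12  0.56] 0.007
[-9.29  1.65 -0.07] 0.007
[-11.21   1.99  -0.94] 0.007
[-13.19   2.34  -2.19] 0.007
[-14.85   2.63  -3.64] 0.007
[-16.28   2.88  -5.39] 0.007
[-17.11   3.03  -6.74] 0.007
[-17.76   3.14  -7.98] 0.007
```

View pics/s34.png

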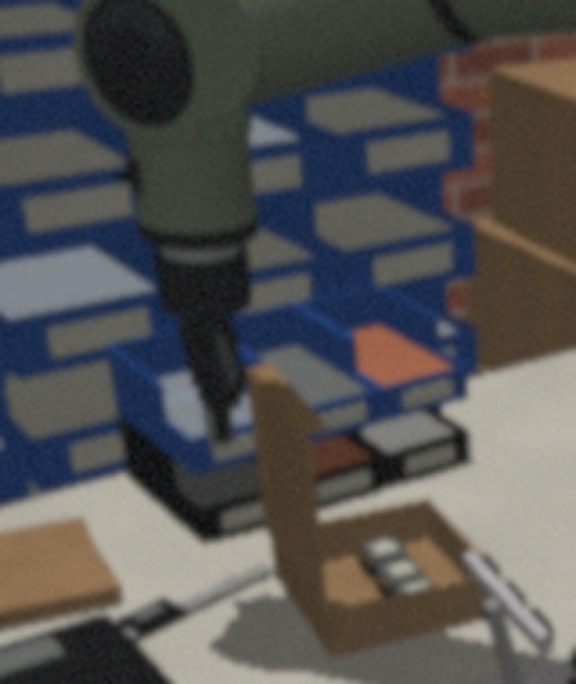

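>>> step_arm:
  plan:
    - [[-1.9, 0.3, 0.3, 0], [-3.5, 0.6, 0.6, 0], [-5, 0.9, 0.6, 0], [-6.3, 1.1, 0.6, 0], [-7.8, 1.4, 0.3, 0], [-9.3, 1.7, -0.1, 0], [-11.2, 2, -0.9, 0], [-13.2, 2.3, -2.2, 0], [-14.9, 2.6, -3.6, 0], [-14.9, 2.6, -3.6, 0], [-14.9, 2.6, -3.6, 0]]

```text
clock: 47.9
position: [0.4796, -0.3422, 0.3324]
tool_rot: [-3.122, -0.02, -1.753]
force: [0.3, -0.1, 0.5]
grip_width: 0.0
```

```bash
python3 - <<'E'
from m import *
st(); print(bot.observe()["qpos"])
pts=[(-22,156),(-36.5,138.5),(-45,125),(-51.6,112.6),(-61,84),(-64,70),(-65,60)]
to([(*CT(x+11,0),z+173) for x,z in pts],tc+np.pi/2)
s=bot.grab_frame("scene"); crop(s,120,30,280,220,3.6,"pics/s35.png")
E
```

```text
t47.90 [ 479.6 -342.2  332.4] [-3.122 -0.02  -1.753] F [ 0.3 -0.1  0.5] w0.0000
[-0.11460221  0.81183949  1.02818775  1.80839971 -0.82806729  0.98953301
 -0.49844276]
[ 0.05  0.11 -0.34] 0.007
[-1.37  0.36 -2.09] 0.007
[-2.21  0.51 -3.44] 0.007
[-2.86  0.62 -4.68] 0.007
[-3.79  0.79 -7.54] 0.007
[-4.08  0.84 -8.94] 0.007
[-4.18  0.86 -9.94] 0.007
```

View pics/s35.png

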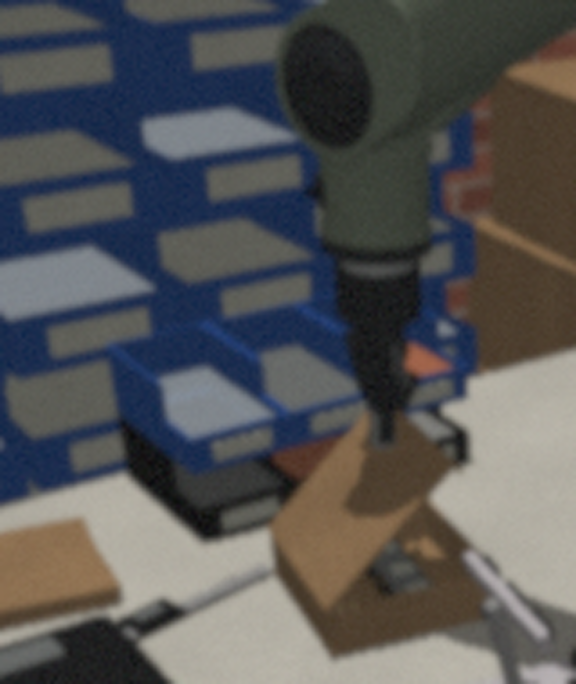

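The lid is following. Continue over and down.

>>> step_arm:
  plan:
    - [[-0.8, 0.2, -1.2, 0], [-1.4, 0.4, -2.1, 0], [-2.2, 0.5, -3.4, 0], [-2.9, 0.6, -4.7, 0], [-3.4, 0.7, -6, 0], [-3.8, 0.8, -7.5, 0], [-4.1, 0.8, -8.9, 0], [-4.2, 0.9, -9.7, 0], [-4.2, 0.9, -9.7, 0]]

```text
clock: 48.7
position: [0.4383, -0.3331, 0.2346]
tool_rot: [-3.123, -0.02, -1.752]
force: [-0.1, -0.4, -0.2]
grip_width: 0.0001
```

>>> step_arm:
  plan:
    - [[0, 0, -0.4, 0], [0, 0, -0.4, 0], [0, 0, -0.4, 0]]

```text
clock: 48.95
position: [0.4386, -0.3332, 0.231]
tool_rot: [-3.122, -0.02, -1.752]
force: [-0.3, -0.3, 0.1]
grip_width: 0.0
```

```bash
python3 - <<'E'
from m import *
st()
s=bot.grab_frame("scene"); crop(s,150,80,280,220,4.5,"pics/s36.png")
E
```

```text
t48.95 [ 438.6 -333.2  231. ] [-3.122 -0.02  -1.752] F [-0.3 -0.3  0.1] w0.0000
```

View pics/s36.png

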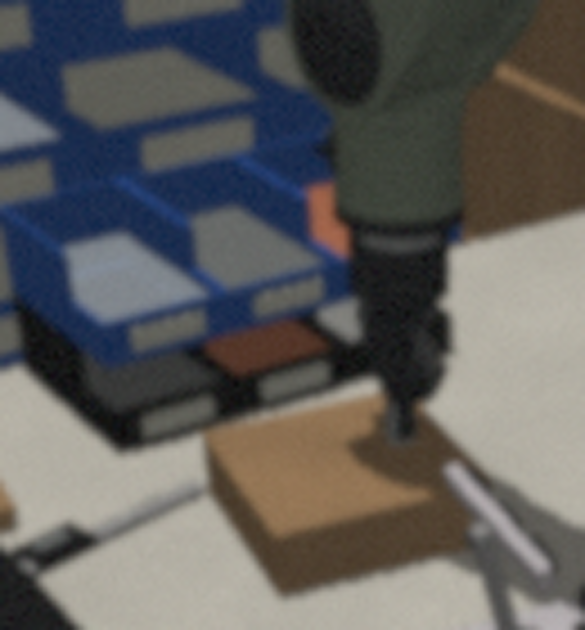

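Nearly shut. I press until there is resistance.

>>> step_arm:
  plan:
    - [[0, 0, -0.3, 0], [0, 0, -0.3, 0], [0, 0, -0.3, 0]]

```text
clock: 49.25
position: [0.4387, -0.3333, 0.2282]
tool_rot: [-3.122, -0.021, -1.752]
force: [0.7, -0.2, 0.3]
grip_width: -0.0001
```

>>> step_arm:
  plan:
    - [[0, 0, -0.2, 0], [0, 0, -0.2, 0], [0, 0, -0.2, 0]]

```text
clock: 49.5
position: [0.4385, -0.3335, 0.2274]
tool_rot: [-3.12, -0.02, -1.752]
force: [-5.9, 7.2, 29.9]
grip_width: 0.0
```

Rigid stop with the tip at 54 mm, which is the shut lid's top. Retreat and check.

>>> step_arm:
  plan:
    - [[0, 0, 3, 0], [0, 0, 7, 0], [0, 0, 11, 0], [0, 0, 15, 0], [0, 3, 18, 0], [0, 7, 20, 0], [0, 11, 20, 0], [0, 15, 20, 0], [0, 19, 20, 0], [0, 23, 20, 0], [0, 27, 20, 0], [0, 31, 20, 0]]

```text
clock: 50.5
position: [0.438, -0.0316, 0.4274]
tool_rot: [-3.12, -0.02, -1.752]
force: [2.0, 0.2, -0.6]
grip_width: -0.0002
```

>>> step_arm:
  plan:
    - [[0, 4, 0, 0], [0, 8, 0, 0.1], [0, 12, 0, 0.2], [0, 16, 0, 0.3], [0, 20, 0, 0.4], [0, 24, 0, 0.5], [0, 26, 0, 0.5], [0, 26, 0, 0.5], [0, 26, 0, 0.5]]

```text
clock: 51.25
position: [0.4377, 0.2291, 0.4272]
tool_rot: [-3.121, -0.02, -1.251]
force: [-0.7, -0.7, 0.2]
grip_width: -0.0001
```

```bash
python3 - <<'E'
from m import *
st()
s=bot.grab_frame("scene"); crop(s,150,100,340,280,4,"pics/s37.png")
t=bot.grab_frame("top"); cv2.imwrite("pics/t37.png",t["pixels"]); crop(t,360,160,480,275,6,"pics/t37b.png")
E
```

```text
t51.25 [437.7 229.1 427.2] [-3.121 -0.02  -1.251] F [-0.7 -0.7  0.2] w-0.0001
```

View pics/s37.png

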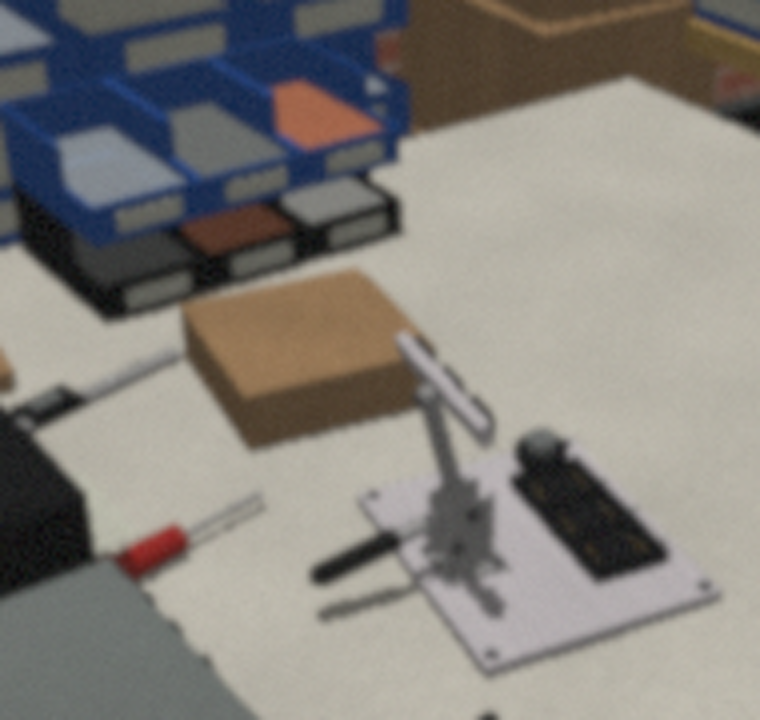

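View pics/t37.png

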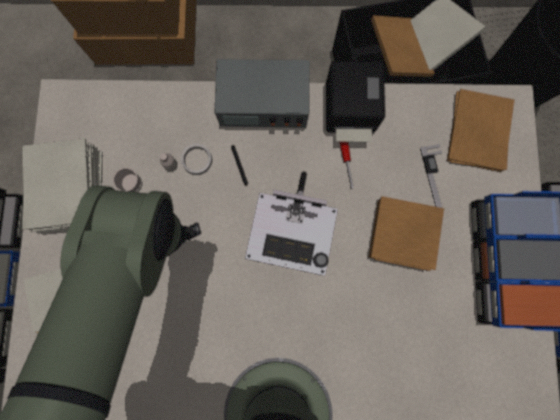

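View pics/t37b.png

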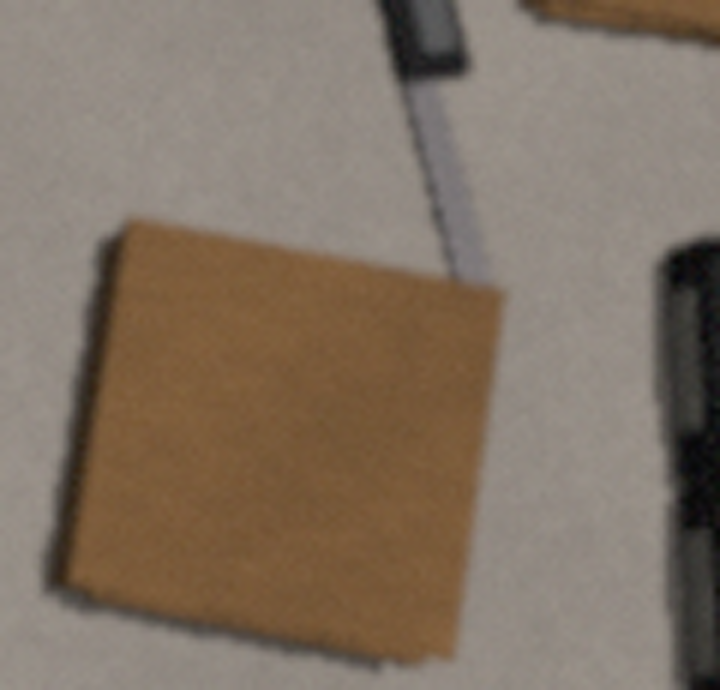

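The views show the lid flush on the carton, the nest empty, the clamp open and the bystanders where they were. I'm handing the job in.

```bash
python3 - <<'E'
from m import *
print(bot.job_done()); st()
E
```

```text
the job is handed in; nothing more can be done
None
the job is handed in; nothing more can be done
```

The batch was tested as asked and handed in at about 51 s, with no verdict reported.

**Test:** I swung the clamp open, set all three modules in their own pockets and pushed the clamp down. The start button was then pressed until it bottomed, at 12.5 N and about 6 mm of travel. After that the clamp went open again and stayed open. The modules went flat, side by side, into the carton and I shut the lid.

**Last checks:**
- **Clamp down:** before the button press, the handle's image line was vertical to within about 0.02 rad, with a rigid stop at 41 N on the fingertips.
- **Clamp at the end:** the arm is upright and the handle level, so it is well open.
- **Modules:** the camera views showed all three flat in the carton before the lid closed. The nest is now empty.
- **Lid:** it met a rigid stop with the fingertips 54 mm above the bench, the height of a shut lid's top. It looks flush in both views.
- **Other things on the bench:** the tape, screwdriver, tub, marker, glue and calipers look unmoved. The brick was hidden by the arm in the final top view. It was in its place in an earlier full view, and I did not work near it afterwards.

No check failed. My first descent onto a module was 7 mm off because I read the position before the arm had settled. I corrected it before gripping.

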